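# Pour lychees from a spouted carton and pack it away

### The arm

A 6-joint arm with a two-finger parallel gripper is mounted at the origin on the work surface. World frame = base frame: x ahead of the robot, y to its left, z up, the work surface at z = 0. Lengths are in mm, angles in rad, forces in N, time in s.
With the tool pointing down it reaches from about 325 to 775 mm from the base axis. Payload 5.5 kg.
Tool frame: the origin (TCP) lies on the centre line of the jaws, within the pads' length; the fingertips stand 17 mm ahead of it and the grasp point (between the pads) lies 2 mm behind it; z points along the fingers, y is the direction in which the jaws open and shut (so a half turn about z gives the same grasp; the last joint's range is limited). The gripper opens to 88 mm and grips with 3 to 60 N. Pads are 20 mm wide; open, the fingers measure 115 mm over their backs; the gripper's body (75 mm by 178 mm) begins 61 mm behind the grasp point.
Start: joints at [-1.265, 0.091, 1.231, -0, 1.82, -0.057], TCP at [212.936, -560.959, 239.631] pointing down, gripper open.
Joint ranges: [-2.87, 2.87], [-0.86, 2.18], [0.17, 2.46], [-1.51, 4.65], [0.06, 2.69], [-2.65, 2.65]. Speed limits (rad/s): [2.57, 2.57, 3.01, 3.14, 3.14, 3.14].

### API

Orientations are given as a unit quaternion [w, x, y, z].
In Python, from bench import robot gives the robot as it stands.
- The arm moves only by the tool send_rows, never from a script. Its arguments are lists of equal length, an entry for each row: "xyz": the shift along the tool's x, y, z in mm, a list of three; "rotation": the turn, a rotation vector about the tool's x, y, z in rad, a list of three; "fingers": the finger opening in mm, from 0 to 87.8. A call has 1 to 10 rows; each row shifts and turns the commanded pose from where the row before left it, along the tool's axes as they then stand; what a row does not reach is not made up. A row lasts 1/8 s, in which the tool goes at most 62.5 mm and 10.7 degrees, less where a joint would pass 70% of its speed; a pose out of reach is approached as far as the arm can. A call is refused whole if a number of a shift passes 62.5 or a number of a turn 0.188, either way. A call with a gripper value outside its range is refused whole. The fingers move at their own pace and stop on an object; "squeeze" is the grip in N (left out, the last holds). Time passes only in rows, so rows that do not move let the fingers close. It gives the time, the measured TCP pose, the force and the opening at its end, in the units of the state.
- robot.get_obs(): the state, without advancing time (a new reading comes with each control period).
- robot.get_image(name): name is "scene" or "top" or "wrist"; returns the picture (384x512x3 uint8, blue, green, red); there is no depth.
- robot.camera_info(name): a dict with "fx", "fy", "cx", "cy" (pixels), "xyz" and "attitude" of the camera in the world; the wrist camera has in their place "hand_eye" (4x4, takes a point from camera to tool coordinates, whose origin is the TCP and whose axes are the flange's). Camera axes: x right, y up, looking along -z (the intrinsics and any distortion apply to the point x, -y, -z); pixel columns grow to the right and rows downward; lengths in mm; the calibration is good to about 2 mm. A picture is of the moment at which its call begins: read the wrist's pose just before it. camera_info takes no time and is no camera call.
- robot.close_job(): hands the job in, once; it reports no verdict.
The state is a dict: "t": time; "q": joint angles; "qd": joint speeds; "effort": joint torques, N m; "ee_pos": TCP position; "orientation": TCP orientation; "contact_force": force on the tool from outside, world axes, zero at the start; "torque": the same for the moment, N m; "opening": finger opening in mm.
Only numpy, scipy, OpenCV 4.12 (cv2) and the standard library are available. Lean on these libraries where they do the work, as an engineer would, in place of code of your own. Each camera call takes 0.05 s, during which the arm holds its last target. There are 200 camera calls.

### The job

Pull the red spout of the standing cream carton all the way out and tip all six dried lychees out of it into the steel bowl without spilling any. Then set the empty carton down upright on the table, fold the spout shut again, stand the carton in the free gap of the rack beside the two closed cartons, lined up with the row, and slide the end stop up until the row is snug. Do not disturb the water bottle, the rice cake or the white tub, and do not shove the bowl about.

Things in the scene. Friction and masses are not known exactly. Their poses are not given: they have to be found in the camera images.
- carton: Cream pour carton with red panels, 100 x 60 x 160 mm (its x, y, z), 3 mm walls, stiff (60 N grip is fine), about 0.25 kg. Origin: centre of its underside. +x: towards the narrow side that has the spout; y: across the two broad 100 x 160 faces (60 mm, the way to grip). The opening fills that narrow side from z 88 mm to the top. It tips over if pulled hard (1 N at the tab is too much).
- spout (a joint): Red plastic spout hinged about the carton's y axis. Hinge line on the spout side, at x 48, z 90 mm in the carton's frame. 0 = folded flush, grows as its top swings out, to a stop at 0.75 rad. 53 mm wide, 69 mm long from hinge to the carton's top; moves at 0.3 N on the tab, stays where left; to fold it in, push the tab inward and up. Lychees roll out once the carton is tipped 105 to 110 degrees from upright.
- tab (a point): Pull tab of the spout, 30 mm wide, 4 mm thick; folded, it stands up 25 mm above the carton's top, in the plane of the narrow side. The point is 85 mm from the hinge line, 10 mm below the tab's upper edge; its z axis points up along the spout, x outward. It can be pinched, or pushed outward from behind with the fingertips just above the carton's top.
- rack: Dark steel rack fixed on the table, tray 130 (x) x 340 (y) mm, floor 10 mm high. Origin: centre of its underside. Cartons stand in a row along its y, their 60 mm along y and 100 mm along x. Fixed grey wall at the +y end: inner face at y 155 mm, 160 mm high. Side lips 24 mm high along both long sides, 118 mm apart inside. From the wall: two closed cartons, free gap, end stop.
- stop (a joint): Sliding end stop, an aluminium plate 94 mm wide, 6 mm thick, top 166 mm above the table, with a green top edge. Value in m: at 0 its inner face is at y -105 mm in the rack's frame; it grows as the stop slides towards +y, to the wall, up to 0.12; about 0.08 when three cartons are snug. Slides with about 2 N and stays. Its foot reaches 49 mm behind the plate, with two 48 mm high gussets.
- stop_top (a point): Middle of the top edge of the sliding end stop, 166 mm above the table. Push the stop on its outer (-y in the rack's frame) face, near the top.
- carton_teal: Closed teal carton, solid, 100 x 60 x 160 mm, standing in the rack; one of the teal and gold cartons is next to the wall, the other beside it, next to the free gap. Origin: centre of its underside; y across its 60 mm. Stays in the row; small shifts are fine.
- carton_gold: Closed gold carton, solid, 100 x 60 x 160 mm, standing in the rack; one of the teal and gold cartons is next to the wall, the other beside it, next to the free gap. Origin: centre of its underside; y across its 60 mm. Stays in the row; small shifts are fine.
- lychee0: Dried lychee 0 of 0 to 5: brown ball, 23 mm in diameter, 10 g. Origin: its centre. At the start it lies in the carton; it rolls.
- lychee1: Dried lychee 1 of 0 to 5: brown ball, 23 mm in diameter, 10 g. Origin: its centre. At the start it lies in the carton; it rolls.
- lychee2: Dried lychee 2 of 0 to 5: brown ball, 23 mm in diameter, 10 g. Origin: its centre. At the start it lies in the carton; it rolls.
- lychee3: Dried lychee 3 of 0 to 5: brown ball, 23 mm in diameter, 10 g. Origin: its centre. At the start it lies in the carton; it rolls.
- lychee4: Dried lychee 4 of 0 to 5: brown ball, 23 mm in diameter, 10 g. Origin: its centre. At the start it lies in the carton; it rolls.
- lychee5: Dried lychee 5 of 0 to 5: brown ball, 23 mm in diameter, 10 g. Origin: its centre. At the start it lies in the carton; it rolls.
- bowl: Loose steel bowl, 190 mm across at the rim, 65 mm high, wall 3 mm. Origin: centre of its underside.
- water_bottle: Bystander: clear water bottle, 64 mm in diameter, 205 mm high, standing loose. Origin: centre of its underside. Leave alone.
- rice_cake: Bystander: orange sticky-rice cake on a white plate 164 mm across, 48 mm high in all, loose. Origin: centre of its underside. Leave alone.
- tub: Bystander: empty white plastic tub, 100 mm across, 60 mm high, loose. Origin: centre of its underside. Leave alone.
There are look-alikes about, which are no part of the job. What is shaped like the carton but blue or pink is not meant.

How it is judged (in metres and radians):
On the way, in this order (a step that is already met when the one before it is completed fails the run):
1. the spout is pulled out (joint above 0.6) while the carton stands upright on the table (value of joint spout above 0.6 rad and angle between carton's own z axis and vertical below 0.12 rad and height (world z) of carton below 0.02 m), for 0.2 s.
2. all six lychees lie in the bowl (horizontal distance between each of lychee0, lychee1, lychee2, lychee3, lychee4, lychee5 and bowl below 0.085 m and height (world z) of each of lychee0, lychee1, lychee2, lychee3, lychee4, lychee5 below 0.065 m), for 0.2 s.
3. the carton stands upright on the table, outside the rack, with its spout folded shut (joint below 0.15) (value of joint spout below 0.15 rad and angle between carton's own z axis and vertical below 0.12 rad and height (world z) of carton below 0.006 m and linear speed of carton below 0.05 m/s), for 0.1 s.
At the end, for the whole second after the job is handed in: All six lychees lie in the bowl; the carton, spout shut (below 0.15 rad), and both closed cartons stand upright on the rack floor in line with the row; the stop is above 0.074 m (at most about 6 mm of slack in the row); the bowl stands level; the carton is at rest and released (all of step 2 and value of joint spout below 0.15 rad and angle between each of carton, carton_teal, carton_gold's own z axis and vertical below 0.06 rad and angle between the y axis of each of carton, carton_teal, carton_gold and the y axis of rack, either way round below 0.08 rad and x of carton in the frame of rack between -0.02 and 0.02 m and z of carton in the frame of rack between 0.006 and 0.016 m and x of carton_teal in the frame of rack between -0.02 and 0.02 m and z of carton_teal in the frame of rack between 0.006 and 0.016 m and x of carton_gold in the frame of rack between -0.02 and 0.02 m and z of carton_gold in the frame of rack between 0.006 and 0.016 m and y of carton in the frame of rack between -0.02 and 0.03 m and value of joint stop above 0.074 m and linear speed of carton below 0.02 m/s and angle between bowl's own z axis and vertical below 0.1 rad); the robot touches nothing.
It fails at once if a lychee is spilt: it lies low (below 30 mm) outside the bowl and the carton ((height (world z) of lychee0 below 0.03 m and horizontal distance between lychee0 and bowl above 0.1 m and distance between lychee0 and carton above 0.08 m) or (height (world z) of lychee1 below 0.03 m and horizontal distance between lychee1 and bowl above 0.1 m and distance between lychee1 and carton above 0.08 m) or (height (world z) of lychee2 below 0.03 m and horizontal distance between lychee2 and bowl above 0.1 m and distance between lychee2 and carton above 0.08 m) or (height (world z) of lychee3 below 0.03 m and horizontal distance between lychee3 and bowl above 0.1 m and distance between lychee3 and carton above 0.08 m) or (height (world z) of lychee4 below 0.03 m and horizontal distance between lychee4 and bowl above 0.1 m and distance between lychee4 and carton above 0.08 m) or (height (world z) of lychee5 below 0.03 m and horizontal distance between lychee5 and bowl above 0.1 m and distance between lychee5 and carton above 0.08 m)).
It fails at once if the water bottle, the rice cake or the tub is moved more than 25 mm or tipped ((distance of water_bottle from where it was at the start of the episode above 0.025 m or angle between water_bottle's own z axis and vertical above 0.25 rad) or (distance of rice_cake from where it was at the start of the episode above 0.025 m or angle between rice_cake's own z axis and vertical above 0.25 rad) or (distance of tub from where it was at the start of the episode above 0.025 m or angle between tub's own z axis and vertical above 0.25 rad)).
It fails at once if the bowl is moved more than 40 mm (distance of bowl from where it was at the start of the episode above 0.04 m).
It also fails if it takes over 72 s, if anything falls off the work surface, if the arm or the gripper's body presses on something with over 40 N, if the wrist force passes 120 N, or if a joint passes its speed limit or range.

## Working session

There is one attempt and no reset: what is moved stays moved. The work goes in short steps, Python scripts to look and compute and a tool call to move; the robot and the scene stay as the last step left them, time stands still between calls to the robot, and variables do not carry over. Pictures are saved under pics/ and viewed, about 8 in all and at most 12, crops included, and the job is handed in when it is done.

Besides the shell and the picture viewer there is one more tool, called after ">>>" as a command line: name --argument value ..., lists and objects as JSON in quotes. send_rows: Moves the arm, as the interface text tells. Its arguments: {"type":"object","properties":{"xyz":{"type":"array"},"rotation":{"type":"array"},"fingers":{"type":"array"},"squeeze":{"type":"number"}},"required":["xyz","rotation","fingers"]}

```bash
ls; mkdir -p pics
python3 - <<'E'
from bench import robot
import cv2,numpy as np
print(robot.get_obs())
for n in("scene","top","wrist"):print(n,robot.camera_info(n))
a=robot.get_image("scene");b=robot.get_image("top")
cv2.imwrite("pics/s0.png",a);cv2.imwrite("pics/t0.png",b)
cv2.imwrite("pics/st0.png",cv2.resize(np.vstack([a,b]),None,fx=.78,fy=.78))
E
```

```text
pics
{'t': 0.0, 'q': array([-1.26467568e+00,  9.18362987e-02,  1.23185640e+00,  2.87902032e-05,
        1.81979776e+00, -5.67267858e-02]), 'qd': array([ 0.00076805, -0.00126719, -0.00034595,  0.00024664, -0.00012616,
        0.00068258]), 'effort': array([-3.87589462e-03, -4.46450222e+01, -4.06457126e+01,  6.94575487e-02,
        2.91677046e-02, -1.53034111e-04]), 'ee_pos': array([ 212.87655556, -560.6900258 ,  238.5370098 ]), 'orientation': array([-9.43268189e-04,  9.83586728e-01,  1.80433498e-01, -1.04172411e-04]), 'contact_force': array([-0.04016971,  0.36549341, -0.40239243]), 'torque': array([ 0.06644392, -0.01006356,  0.00052964]), 'opening': 88.05735362401735}
scene {'fx': 359.71497241300324, 'fy': 359.71497241300324, 'cx': 254.97773743119956, 'cy': 193.31787410112673, 'xyz': array([1101.91579438, -231.78317435,  946.78721048]), 'attitude': array([0.81031215, 0.29082482, 0.16902811, 0.47983815])}
top {'fx': 412.477907229767, 'fy': 412.477907229767, 'cx': 258.58661160026895, 'cy': 191.5257628156305, 'xyz': array([ 288.59893844,  107.08345576, 1308.35297294]), 'attitude': array([-0.66412229, -0.06889628,  0.07870429,  0.74027057])}
wrist {'fx': 273.41732573259446, 'fy': 273.41732573259446, 'cx': 256.1036024798448, 'cy': 196.63093697846062, 'hand_eye': array([[ 9.73788455e-04,  9.59800864e-01,  2.80680162e-01,
         7.63825530e+01],
       [ 9.99998872e-01, -1.25550047e-03,  8.23866834e-04,
        -1.10598759e-01],
       [ 1.14314217e-03,  2.80679043e-01, -9.59801004e-01,
        -1.45060886e+02],
       [ 0.00000000e+00,  0.00000000e+00,  0.00000000e+00,
         1.00000000e+00]])}
```

View pics/t0.png

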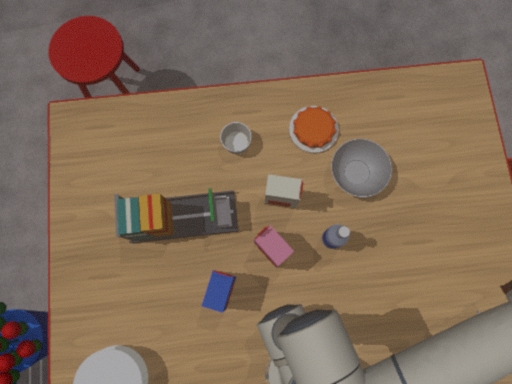

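View pics/s0.png

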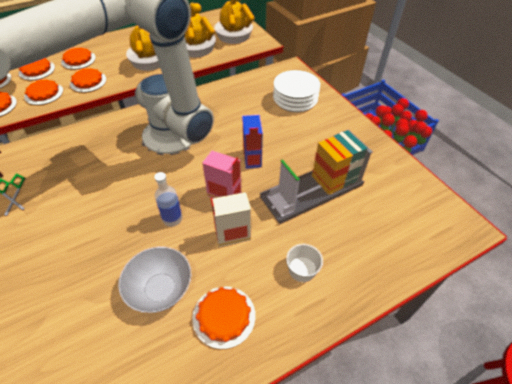

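```bash
cat > h.py <<'E'
import numpy as np,cv2
from scipy.spatial.transform import Rotation as R
from bench import robot
def Rq(q): return R.from_quat([q[1],q[2],q[3],q[0]])
def cam(n):
    i=robot.camera_info(n)
    if n!="wrist": return np.array(i["xyz"]),Rq(i["attitude"]).as_matrix(),i
    o=robot.get_obs();T=np.array(i["hand_eye"]);M=Rq(o["orientation"]).as_matrix()
    return o["ee_pos"]+M@T[:3,3],M@T[:3,:3],i
def ray(c,u,v):
    p,M,i=c;return p,M@np.array([(u-i["cx"])/i["fx"],-(v-i["cy"])/i["fy"],-1.])
def onz(c,u,v,z):
    p,d=ray(c,u,v);return (p+d*(z-p[2])/d[2]).round(1)
def proj(c,P):
    p,M,i=c;d=M.T@(np.array(P)-p);return np.array([i["cx"]-i["fx"]*d[0]/d[2],i["cy"]+i["fy"]*d[1]/d[2]]).round(1)
E
python3 - <<'E'
from h import *
T=cam("top");S=cam("scene")
print("base",proj(T,[0,0,0]),proj(S,[0,0,0]))
for n,u,v,z in[("bowl rim",362,168,65),("carton top",285,184,160),("bottle top",344,232,200),("tub",237,137,60),("cake",315,127,30),("rackcorn a",237,193,10),("b",238,231,10),("stop green a",211,190,166),("b",213,221,166),("pink",275,240,160),("blue",220,287,160)]:
    print(n,onz(T,u,v,z))
a=cv2.imread("pics/t0.png")[160:270,100:320];b=cv2.imread("pics/s0.png")[120:260,150:380]
a=cv2.resize(a,(760,380),interpolation=2)[:290];a=cv2.resize(cv2.imread("pics/t0.png")[165:265,225:325],(400,400),interpolation=2)
b=cv2.resize(cv2.imread("pics/s0.png")[140:250,180:290],(400,400),interpolation=2)
cv2.imwrite("pics/c0.png",np.hstack([a,b]))
E
```

```text
base [303.9 374.2] [170.1 133.6]
bowl rim [ 591.  -253.8   65. ]
carton top [5.448e+02 3.000e-01 1.600e+02]
bottle top [ 387.1 -137.8  200. ]
tub [736.  124.2  60. ]
cake [ 753.6 -132.9   30. ]
rackcorn a [565.4 143.4  10. ]
b [443.2 152.2  10. ]
stop green a [548.8 211.4 166. ]
b [460.  213.3 166. ]
pink [389.3  47.3 160. ]
blue [279.2 210.5 160. ]
```

View pics/c0.png

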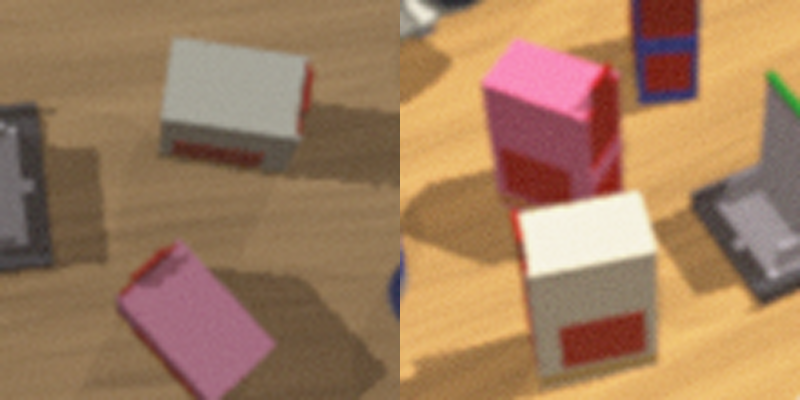

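```bash
cat >> h.py <<'E'
def down(yaw): # tool z down, tool x at yaw
    c,s=np.cos(yaw),np.sin(yaw);return np.array([[c,s,0],[s,-c,0],[0,0,-1.]])
def plan(p1,M1,n,o=None,start=None,f=None,quiet=False):
    if start is None:
        o=o or robot.get_obs();p0=np.array(o["ee_pos"]);M0=Rq(o["orientation"]).as_matrix()
    else:p0,M0=start
    w=R.from_matrix(M0.T@M1).as_rotvec();M=M0;X=[]
    for k in range(n):
        X.append((M.T@(np.array(p1)-p0)/n).round(1).tolist());M=M0@R.from_rotvec(w*(k+1)/n).as_matrix()
    if not quiet:print("xyz",X);print("rot",[(w/n).round(3).tolist()]*1,"x",n)
    return np.array(p1),M1
def log(): # keep (q,pose) samples
    o=robot.get_obs();open("log.txt","a").write(" ".join("%.6f"%x for x in [*o["q"],*o["ee_pos"],*o["orientation"]])+"\n");return o
E
python3 - <<'E'
from h import *
T=cam("top");log()
im=cv2.imread("pics/t0.png")
for u,v in[(268,174.5),(302,180),(298.7,200),(265,195.5)]:print(onz(T,u,v,160))
hsv=cv2.cvtColor(im,cv2.COLOR_BGR2HSV)
m=cv2.inRange(hsv,(0,0,140),(60,70,255))[165:215,255:310];k,l,s,c=cv2.connectedComponentsWithStats(m)
j=1+s[1:,4].argmax();print(s[j]);ct=max(cv2.findContours((l==j).astype('u1'),0,2)[0],key=len)
r=cv2.minAreaRect(ct);B=cv2.boxPoints(r)+[255,165];print(B.round(1).tolist());print([onz(T,u,v,160).tolist() for u,v in B])
# rest: bowl
print("plan")
plan([480,-300,330],down(.363+.6),8)
E
```

```text
[577.9  45.4 160. ]
[551.2 -49.6 160. ]
[494.4 -32.7 160. ]
[517.6  60.9 160. ]
[ 10   9  37  25 709]
[[264.4, 193.9], [267.5, 173.4], [301.9, 178.5], [298.8, 199.1]]
[[522.4, 62.0, 160.0], [581.3, 46.5, 160.0], [555.5, -49.9, 160.0], [497.0, -33.4, 160.0]]
plan
xyz [[42.8, -18.6, -11.4], [44.1, -15.4, -11.4], [45.1, -12.0, -11.4], [45.9, -8.6, -11.4], [46.4, -5.1, -11.4], [46.6, -1.7, -11.4], [46.6, 1.8, -11.4], [46.4, 5.3, -11.4]]
rot [[-0.0, -0.0, -0.075]] x 8
```

>>> send_rows --xyz '[[43, -19, -11], [44, -15, -11], [45, -12, -11], [46, -9, -11], [46, -5, -11], [47, -2, -11], [47, 2, -11], [46, 5, -11]]' --rotation '[[-0.05, 0, -0.075], [-0.05, 0, -0.075], [-0.05, 0, -0.075], [-0.05, 0, -0.075], [-0.05, 0, -0.075], [-0.05, 0, -0.075], [-0.05, 0, -0.075], [-0.05, 0, -0.075]]' --fingers '[60, 40, 20, 0, 0, 0, 0, 0]'

```text
t: 1.1
ee_pos: [473.1, -286.3, 311.2]
orientation: [0.193, 0.867, 0.459, 0.035]
contact_force: [0.3, -0.7, -0.8]
opening: 11.5
```

Run:
```python
from h import *
o=log();print(o["q"],o["ee_pos"],o["orientation"],o["opening"])
c,s=np.cos(1.308),np.sin(1.308)
M=down(1.308)@R.from_rotvec([0,.35,0]).as_matrix()
plan([535,0,300],M,9);
```

```text
[-0.51908228 -0.33398669  1.54002517 -0.14449385  1.56665018  0.05191694] [ 473.0969775  -286.25721786  311.1666801 ] [0.19300587 0.86669815 0.45861549 0.03542423] 11.511377322874393
xyz [[29.8, -11.1, -6.8], [30.5, -10.5, -4.6], [31.0, -9.8, -2.3], [31.3, -8.9, -0.1], [31.5, -7.9, 2.1], [31.6, -6.8, 4.3], [31.4, -5.7, 6.4], [31.1, -4.4, 8.5], [30.7, -3.0, 10.4]]
rot [[0.046, 0.058, -0.03]] x 9
```

>>> send_rows --xyz '[[30, -11, -7], [30.5, -10.5, -4.5], [31, -10, -2.5], [31, -9, 0], [31.5, -8, 2], [31.5, -7, 4.5], [31.5, -5.5, 6.5], [31, -4.5, 8.5], [31, -3, 10.5], [0, 0, 0]]' --rotation '[[0.046, 0.058, -0.03], [0.046, 0.058, -0.03], [0.046, 0.058, -0.03], [0.046, 0.058, -0.03], [0.046, 0.058, -0.03], [0.046, 0.058, -0.03], [0.046, 0.058, -0.03], [0.046, 0.058, -0.03], [0.046, 0.058, -0.03], [0, 0, 0]]' --fingers '[0, 0, 0, 0, 0, 0, 0, 0, 0, 0]'

```text
t: 2.35
ee_pos: [534.3, -0.4, 298.7]
orientation: [-0.109, 0.781, 0.6, 0.136]
contact_force: [-0.7, -0.2, 0.1]
opening: 0.6
```

Run:
```python
from h import *
o=log();print(o["q"],o["ee_pos"],Rq(o["orientation"]).as_matrix().round(3).tolist())
C=cam("wrist");im=robot.get_image("wrist");cv2.imwrite("pics/w1.png",im)
for P in([552,54,160],[526,-42,160]):print(proj(C,P))
np.save("c1.npy",np.hstack([C[0][:,None],C[1]]))
# kinematic fit: roll/offset wrist chain
D=np.loadtxt("log.txt")
```

```text
[-0.28101418 -0.11426561  1.36532892  0.3681045   1.88476087  0.09650592] [ 5.34265779e+02 -4.38151654e-01  2.98688433e+02] [[0.244, 0.966, 0.081], [0.907, -0.257, 0.333], [0.342, -0.008, -0.939]]
[260.6 183.3]
[260.2 274.5]
```

View pics/w1.png

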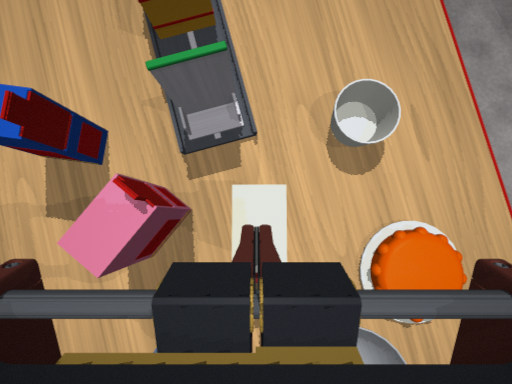

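```bash
cat > kin.py <<'E'
import numpy as np
from scipy.spatial.transform import Rotation as R
from scipy.optimize import least_squares
D=np.loadtxt("log.txt")
rz=lambda a:R.from_euler('z',a).as_matrix();ry=lambda a:R.from_euler('y',a).as_matrix()
C0=rz(np.pi/2)
def fk(q,k,s=(1,1)):
    a1,d1,L2,oy,a3,d4,d6,e5=k
    M=rz(q[0]);p=M@np.array([a1,0,d1]);M=M@ry(q[1]);p=p+M@np.array([0,oy,L2]);M=M@ry(q[2]);p=p+M@np.array([a3,0,d4])
    M=M@rz(s[0]*q[3])@ry(q[4]);p=p+M@np.array([e5,0,0]);M=M@rz(s[1]*q[5]);p=p+M@np.array([0,0,d6]);return p,M@C0
def pose(r):return r[6:9],R.from_quat([*r[10:13],r[9]]).as_matrix()
E
python3 - <<'E'
from kin import *
for s in((1,1),(1,-1),(-1,1),(-1,-1)):
    print(s,[ (R.from_matrix(pose(r)[1].T@fk(r[:6],[0]*8,s)[1]).as_rotvec()).round(3).tolist() for r in D])
E
python3 - <<'E'
from h import *
A=np.load("c1.npy");C=(A[:,0],A[:,1:],robot.camera_info("wrist"))
T=cam("top")
for n,u,v,z in[("gL",150,67,166),("gR",226,47,166),("cornL",185,152,10),("cornR",256,133,10),("tub",366,108,60),("cake",416,274,20)]:print(n,onz(C,u,v,z))
im=cv2.imread("pics/w1.png");h=cv2.cvtColor(im,cv2.COLOR_BGR2HSV)
g=cv2.inRange(h,(45,120,60),(80,255,255));r=cv2.minAreaRect(cv2.findNonZero(g));print(r,[onz(C,*p,166).tolist() for p in cv2.boxPoints(r)])
E
```

```text
(1, 1) [[0.0, 0.0, -0.0], [-0.0, 0.0, -0.0], [-0.0, -0.0, -0.0]]
(1, -1) [[0.0, 0.0, 0.113], [-0.0, 0.0, -0.104], [-0.0, -0.0, -0.193]]
(-1, 1) [[-0.0, 0.0, -0.0], [0.015, 0.289, 0.001], [-0.067, -0.697, 0.227]]
(-1, -1) [[0.0, 0.0, 0.113], [-0.0, 0.289, -0.102], [-0.0, -0.699, 0.042]]
gL [465.7 211.9 166. ]
gR [553.8 212.2 166. ]
cornL [448.8 153.9  10. ]
cornR [572.  154.4  10. ]
tub [737.5 133.8  60. ]
cake [ 757.4 -133.2   20. ]
((186.00698852539062, 55.026466369628906), (9.978496551513672, 82.96562957763672), 75.20323944091797) [[461.5, 220.5, 166.0], [554.7, 220.9, 166.0], [554.7, 209.2, 166.0], [461.7, 208.9, 166.0]]
```

Run:
```python
from kin import *
def fit(free,x0):
    def f(x):
        k=np.zeros(8);k[free]=x;return np.concatenate([fk(r[:6],k)[0]-pose(r)[0] for r in D])
    s=least_squares(f,x0);print(free,s.x.round(1),s.fun.round(1))
fit([1,2,3,5,6],[300,400,30,400,250])
fit([1,2,3,4,5,6],[300,400,30,0,400,250])
fit([0,1,2,3,5,6],[0,300,400,30,400,250])
fit([1,2,3,5,6,7],[300,400,30,400,250,0])
```

```text
[1, 2, 3, 5, 6] [ 83.7 343.7  34.1 586.2 331.1] [ 0.2 -0.4 -0.3  0.4  0.1  0.7 -0.9 -0.1 -0.4]
[1, 2, 3, 4, 5, 6] [157.2 372.6  34.   96.9 558.5 332.3] [-0. -0.  0.  0.  0.  0.  0.  0. -0.]
[0, 1, 2, 3, 5, 6] [  8.4  85.8 344.3  34.1 577.4 331.2] [ 0.2 -0.4  0.2  0.5  0.   0.2 -0.9 -0.1 -0.4]
[1, 2, 3, 5, 6, 7] [ 83.3 344.   34.1 588.7 331.5   2.5] [ 0.3 -0.4 -0.2  0.5  0.   0.3 -1.  -0.1 -0.1]
```

```bash
cat >> h.py <<'E'
O=np.array([539,6.,0]);XC=np.array([-.2605,-.9655,0]);YC=np.array([.9655,-.2605,0]);YAW=1.308
def C2W(x,z,y=0): return O+x*XC+y*YC+np.array([0,0,z])
E
python3 - <<'E'
from h import *
o=log();M=down(YAW)
s=plan(C2W(26,169+17+25),M,5)
s=plan(C2W(26,169+17),M,3,start=s)
prev=(26,169)
for th in[0,*np.linspace(0,.72,13)[1:]]:
    e=(48+80*np.sin(th)-2*np.cos(th)-10,90+80*np.cos(th)+2*np.sin(th))
    print("%.2f"%th,[round(-(e[0]-prev[0]),1),0,round(-(e[1]-prev[1]),1)]);prev=e
E
```

```text
xyz [[-9.4, 0.7, 15.4], [-8.3, 0.6, 16.0], [-7.1, 0.6, 16.5], [-6.0, 0.6, 17.0], [-4.8, 0.6, 17.4]]
rot [[-0.001, -0.07, 0.0]] x 5
xyz [[0.0, 0.0, 8.3], [0.0, 0.0, 8.3], [0.0, 0.0, 8.3]]
rot [[0.0, 0.0, 0.0]] x 3
0.00 [np.float64(-10.0), 0, np.float64(-1.0)]
0.06 [np.float64(-4.8), 0, np.float64(0.0)]
0.12 [np.float64(-4.8), 0, np.float64(0.3)]
0.18 [np.float64(-4.8), 0, np.float64(0.6)]
0.24 [np.float64(-4.7), 0, np.float64(0.9)]
0.30 [np.float64(-4.7), 0, np.float64(1.2)]
0.36 [np.float64(-4.6), 0, np.float64(1.4)]
0.42 [np.float64(-4.5), 0, np.float64(1.7)]
0.48 [np.float64(-4.4), 0, np.float64(2.0)]
0.54 [np.float64(-4.2), 0, np.float64(2.2)]
0.60 [np.float64(-4.1), 0, np.float64(2.5)]
0.66 [np.float64(-3.9), 0, np.float64(2.7)]
0.72 [np.float64(-3.8), 0, np.float64(3.0)]
```

>>> send_rows --xyz '[[-9.4, 0.7, 15.4], [-8.3, 0.6, 16], [-7.1, 0.6, 16.5], [-6, 0.6, 17], [-4.8, 0.6, 17.4], [0, 0, 8.3], [0, 0, 8.3], [0, 0, 7.4], [0, 0, 0]]' --rotation '[[-0.001, -0.07, 0], [-0.001, -0.07, 0], [-0.001, -0.07, 0], [-0.001, -0.07, 0], [-0.001, -0.07, 0], [0, 0, 0], [0, 0, 0], [0, 0, 0], [0, 0, 0]]' --fingers '[0, 0, 0, 0, 0, 0, 0, 0, 0]'

```text
t: 3.52
ee_pos: [532.1, -19.5, 187.4]
orientation: [-0.0, 0.794, 0.608, -0.0]
contact_force: [-0.9, 0.8, 0.0]
opening: 0.5
```

Run:
```python
from h import *
o=log();d=o["ee_pos"]-O;print(d@XC,d@YC,d[2]-17,o["orientation"],down(YAW)[:,0],Rq(o["orientation"]).as_matrix().round(3).tolist())
im=robot.get_image("wrist");cv2.imwrite("pics/w2.png",im)
```

```text
26.401904953560255 -0.04661009243849415 170.43148184311136 [-9.60302617e-05  7.93809672e-01  6.08166180e-01 -3.04377595e-04] [0.25978189 0.96566732 0.        ] [[0.26, 0.966, -0.001], [0.966, -0.26, -0.0], [-0.0, -0.001, -1.0]]
```

View pics/w2.png

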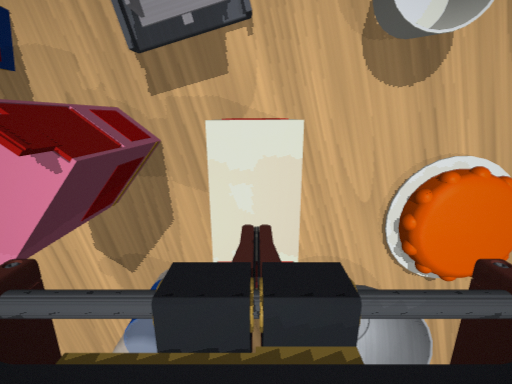

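>>> send_rows --xyz '[[-6, 0, 0], [-4, 0, 0], [-4.8, 0, 0], [-4.8, 0, 0.3], [-4.8, 0, 0.6], [-4.7, 0, 0.9], [-4.7, 0, 1.2], [-4.6, 0, 1.4], [-4.5, 0, 1.7], [-4.4, 0, 2]]' --rotation '[[0, 0, 0], [0, 0, 0], [0, 0, 0], [0, 0, 0], [0, 0, 0], [0, 0, 0], [0, 0, 0], [0, 0, 0], [0, 0, 0], [0, 0, 0]]' --fingers '[0, 0, 0, 0, 0, 0, 0, 0, 0, 0]'

```text
t: 4.82
ee_pos: [520.0, -65.0, 179.7]
orientation: [0.0, 0.794, 0.608, -0.0]
contact_force: [0.3, 0.0, -0.3]
opening: 0.3
```

>>> send_rows --xyz '[[-4.2, 0, 2.2], [-4, 0, 2.5], [-4, 0, 2.7], [-3.8, 0, 3], [0, 0, 0], [0, 0, 0], [0, 0, 0]]' --rotation '[[0, 0, 0], [0, 0, 0], [0, 0, 0], [0, 0, 0], [0, 0, 0], [0, 0, 0], [0, 0, 0]]' --fingers '[0, 0, 0, 0, 0, 0, 0]'

```text
t: 5.7
ee_pos: [515.9, -80.1, 169.5]
orientation: [0.0, 0.794, 0.609, -0.0]
contact_force: [0.5, -0.4, -0.3]
opening: 0.2
```

Run:
```python
from h import *
o=log();d=o["ee_pos"]-O;print(d@XC,d@YC,d[2]-17,o["contact_force"])
a=robot.get_image("scene");b=robot.get_image("top")
cv2.imwrite("pics/s1.png",a)
a=cv2.resize(a[150:270,160:280],(400,400),interpolation=2);b=cv2.resize(b[155:235,240:320],(400,400),interpolation=2)
cv2.imwrite("pics/c1.png",np.hstack([a,b]))
```

```text
89.14599787117355 0.17722702745537636 152.47909213780392 [ 0.46553963 -0.44421669 -0.32082156]
```

View pics/c1.png

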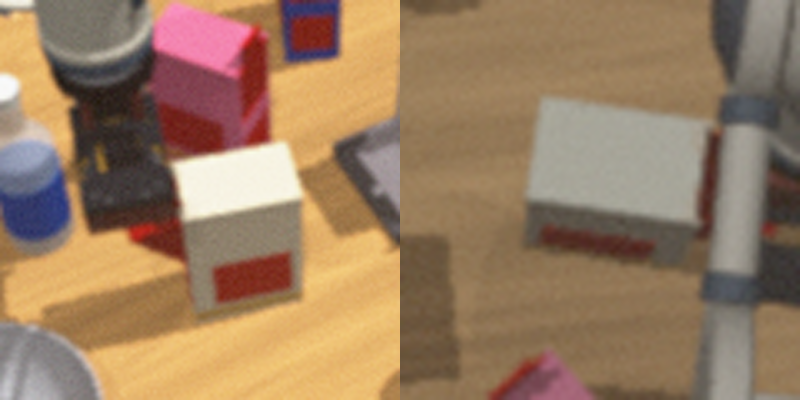

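```bash
cat >> kin.py <<'E'
def fitk():
    # regularised: a1, e5 ~0
    def f(k):return np.concatenate([*[fk(r[:6],k)[0]-pose(r)[0] for r in D],(k-np.array([0,0,0,34,0,0,331,0]))*np.array([.1,0,0,0,.005,0,0,.1])])
    return least_squares(f,[0,130,370,34,0,560,331,0])
LO=np.array([-2.87,-.86,.17,-1.51,.06,-2.65]);HI=np.array([2.87,2.18,2.46,4.65,2.69,2.65])
def ik(p,M,k,q0):
    def f(q):
        a,b=fk(q,k);return np.concatenate([(a-p)/100,R.from_matrix(M.T@b).as_rotvec(),1e-4*(q-q0)])
    s=least_squares(f,np.clip(q0,LO+.01,HI-.01),bounds=(LO,HI));a,b=fk(s.x,k)
    return s.x,np.linalg.norm(a-p),R.from_matrix(M.T@b).magnitude()
E
python3 - <<'E'
from kin import *
from h import *
s=fitk();print(s.x.round(1),abs(s.fun).max());k=s.x;np.save("k.npy",k)
q=np.array(robot.get_obs()["q"])
B=np.array([591,-254.])
for al in(.6,.8,1.0):
  for dy in(0,-.4,.4,-.8,.8,1.2):
    # grasp tcp in carton (x,z)
    Mg=down(YAW)@R.from_rotvec([0,-al,0]).as_matrix()
    g=np.array([-12,0,112.])
    p=C2W(g[0],g[2]);qq,e,er=ik(p,Mg,k,q+[.2,0,0,-.5,0,0]);out=[(round(e),round(er,2),qq.round(2).tolist())]
    for t in np.linspace(0,1,9):
        tip=t*2.0;Y=YAW+dy*t
        xc=-np.array([np.cos(Y),np.sin(Y),0]);yc=np.array([np.sin(Y),-np.cos(Y),0]);zc=np.array([0,0,1.])
        x2=xc*np.cos(tip)-zc*np.sin(tip);z2=zc*np.cos(tip)+xc*np.sin(tip)
        M=down(Y)@R.from_rotvec([0,tip-al,0]).as_matrix()
        lip=100*x2+145*z2; o=np.array([*B,85])-lip; p=o+g[0]*x2+g[2]*z2
        if t<.5:p=p+[0,0,60]
        qq,e,er=ik(p,M,k,qq);out.append((round(e),round(er,2)))
    print(al,dy,out[0],out[1:],qq.round(2).tolist(),p.round())
E
```

```text
[  0.  157.2 372.6  34.   96.8 558.5 332.3   0. ] 0.4841774391579097
0.6 0 (0, 0.0, [0.27, 0.2, 1.45, -0.52, 1.8, 0.49]) [(0, 0.0), (0, 0.0), (0, 0.0), (0, 0.0), (0, 0.0), (0, 0.0), (0, 0.0), (0, 0.0), (0, 0.0)] [-0.91, 0.69, 1.05, 1.25, 2.16, -0.32] [ 587. -270.  201.]
0.6 -0.4 (0, 0.0, [0.27, 0.2, 1.45, -0.52, 1.8, 0.49]) [(0, 0.0), (0, 0.0), (0, 0.0), (0, 0.0), (0, 0.0), (0, 0.0), (0, 0.0), (0, 0.0), (0, 0.0)] [-1.0, 0.38, 1.47, 1.31, 1.84, -0.34] [ 581. -267.  201.]
0.6 0.4 (0, 0.0, [0.27, 0.2, 1.45, -0.52, 1.8, 0.49]) [(0, 0.0), (0, 0.0), (0, 0.0), (0, 0.0), (0, 0.0), (0, 0.0), (0, 0.0), (0, 0.0), (0, 0.0)] [-0.79, 1.0, 0.58, 1.28, 2.48, -0.23] [ 593. -270.  201.]
0.6 -0.8 (0, 0.0, [0.27, 0.2, 1.45, -0.52, 1.8, 0.49]) [(0, 0.0), (0, 0.0), (0, 0.0), (0, 0.0), (0, 0.0), (0, 0.0), (0, 0.0), (0, 0.0), (0, 0.0)] [-1.03, 0.04, 1.86, 1.42, 1.49, -0.32] [ 576. -262.  201.]
0.6 0.8 (0, 0.0, [0.27, 0.2, 1.45, -0.52, 1.8, 0.49]) [(0, 0.0), (0, 0.0), (0, 0.0), (0, 0.0), (0, 0.0), (0, 0.0), (0, 0.0), (0, 0.0), (5, 0.12)] [-0.69, 1.25, 0.17, 1.46, 2.69, -0.06] [ 599. -268.  201.]
0.6 1.2 (0, 
[... 1957 characters left out ...]
 (0, 0.0), (0, 0.0)] [-0.75, 0.81, 0.65, 0.85, 2.36, -0.48] [ 593. -270.  201.]
1.0 -0.8 (0, 0.0, [0.39, 0.41, 1.36, -0.81, 1.97, 0.56]) [(0, 0.0), (0, 0.0), (0, 0.0), (0, 0.0), (0, 0.0), (0, 0.0), (0, 0.0), (0, 0.0), (0, 0.0)] [-0.94, -0.08, 1.74, 1.01, 1.42, -0.01] [ 576. -262.  201.]
1.0 0.8 (0, 0.0, [0.39, 0.41, 1.36, -0.81, 1.97, 0.56]) [(0, 0.0), (0, 0.0), (0, 0.0), (0, 0.0), (0, 0.0), (0, 0.0), (0, 0.0), (0, 0.0), (0, 0.0)] [-0.64, 1.12, 0.17, 0.82, 2.68, -0.59] [ 599. -268.  201.]
1.0 1.2 (0, 0.0, [0.39, 0.41, 1.36, -0.81, 1.97, 0.56]) [(0, 0.0), (0, 0.0), (0, 0.0), (0, 0.0), (0, 0.0), (0, 0.0), (0, 0.0), (0, 0.0), (7, 0.19)] [-0.54, 1.07, 0.17, 0.34, 2.69, -1.19] [ 604. -264.  201.]
```

```bash
cat >> h.py <<'E'
G=np.array([-14,0,122.]);AL=.6
def cpose(orig,tip,yaw=YAW,g=G,al=AL):
    xc=-np.array([np.cos(yaw),np.sin(yaw),0]);zc=np.array([0,0,1.])
    x2=xc*np.cos(tip)-zc*np.sin(tip);z2=zc*np.cos(tip)+xc*np.sin(tip)
    return np.array(orig)+g[0]*x2+g[2]*z2,down(yaw)@R.from_rotvec([0,tip-al,0]).as_matrix(),x2,z2
def lip(P,tip,yaw=YAW):
    _,_,x2,z2=cpose([0,0,0],tip,yaw);return cpose(np.array(P)-100*x2-145*z2,tip,yaw)[:2]
def rows(seq,start=None):
    if start is None:
        o=robot.get_obs();start=(o["ee_pos"],Rq(o["orientation"]).as_matrix())
    p,M=start;X=[];W=[]
    for a,B in seq:
        X.append((M.T@(a-p)).round(1).tolist());W.append(R.from_matrix(M.T@B).as_rotvec().round(3).tolist());p,M=a,B
    for i in range(0,len(X),10):print("xyz",X[i:i+10]);print("rot",W[i:i+10])
    return p,M
def seg(a,b,n): # linear + slerp list
    w=R.from_matrix(a[1].T@b[1]).as_rotvec()
    return [(a[0]+(b[0]-a[0])*t,a[1]@R.from_rotvec(w*t).as_matrix()) for t in np.arange(1,n+1)/n]
E
python3 - <<'E'
from h import *
o=robot.get_obs();c=(o["ee_pos"],Rq(o["orientation"]).as_matrix())
u=(c[0]+[0,0,95],c[1])
gp,gM,_,_=cpose(O,0)
pre=(gp-75*gM[:,2],gM)
rows(seg(c,u,2)+seg(u,pre,5)+seg(pre,(gp,gM),3));print(gp,pre[0])
E
```

```text
xyz [[-0.0, 0.0, -47.5], [-0.0, 0.0, -47.5], [29.1, -0.0, 16.1], [30.8, -0.0, 12.5], [32.1, -0.0, 8.7], [32.9, -0.0, 4.8], [33.3, -0.0, 0.9], [-0.0, -0.0, 25.0], [0.0, 0.0, 25.0], [-0.0, -0.0, 25.0]]
rot [[0.0, 0.0, 0.0], [0.0, 0.0, 0.0], [0.0, -0.12, 0.0], [0.0, -0.12, 0.0], [0.0, -0.12, 0.0], [0.0, -0.12, 0.0], [0.0, -0.12, 0.0], [-0.0, -0.0, 0.0], [0.0, 0.0, 0.0], [0.0, 0.0, 0.0]]
[542.6369464   19.51934247 122.        ] [553.63823787  60.41360126 183.90017112]
```

>>> send_rows --xyz '[[0, 0, -47.5], [0, 0, -47.5], [29.1, 0, 16.1], [30.8, 0, 12.5], [32.1, 0, 8.7], [32.9, 0, 4.8], [33.3, 0, 0.9], [0, 0, 0], [0, 0, 0]]' --rotation '[[0, 0, 0], [0, 0, 0], [0, -0.12, 0], [0, -0.12, 0], [0, -0.12, 0], [0, -0.12, 0], [0, -0.12, 0], [0, 0, 0], [0, 0, 0]]' --fingers '[0, 30, 87, 87, 87, 87, 87, 87, 87]'

```text
t: 6.92
ee_pos: [553.9, 60.2, 184.2]
orientation: [0.18, 0.758, 0.581, -0.234]
contact_force: [-0.6, -0.1, 0.9]
opening: 76.8
```

Run:
```python
from h import *
o=log();gp,gM,_,_=cpose(O,0);print(o["opening"])
rows(seg((o["ee_pos"],0*gM+Rq(o["orientation"]).as_matrix()),(gp,gM),4))
a=robot.get_image("wrist");cv2.imwrite("pics/w3.png",a)
```

```text
76.75777527347165
xyz [[0.1, -0.1, 18.8], [0.1, -0.1, 18.8], [0.1, -0.1, 18.8], [0.1, -0.1, 18.8]]
rot [[0.0, -0.0, 0.0], [0.0, -0.0, 0.0], [0.0, -0.0, 0.0], [0.0, -0.0, 0.0]]
```

View pics/w3.png

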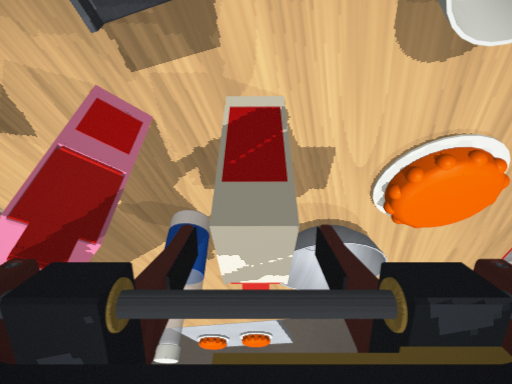

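>>> send_rows --xyz '[[0, 0, 18.8], [0, 0, 18.8], [0, 0, 18.8], [0, 0, 18.8], [0, 0, 0], [0, 0, 0], [0, 0, 0], [0, 0, 0], [0, 0, 0], [0, 0, 0]]' --rotation '[[0, 0, 0], [0, 0, 0], [0, 0, 0], [0, 0, 0], [0, 0, 0], [0, 0, 0], [0, 0, 0], [0, 0, 0], [0, 0, 0], [0, 0, 0]]' --fingers '[87, 87, 87, 87, 65, 55, 50, 50, 50, 50]' --squeeze 60

```text
t: 8.22
ee_pos: [543.0, 19.6, 122.6]
orientation: [0.18, 0.758, 0.581, -0.234]
contact_force: [-0.6, 2.6, 5.1]
opening: 59.9
```

Run:
```python
from kin import *
from h import *
o=log();print(o["opening"],o["contact_force"],o["ee_pos"],o["t"])
p=o["ee_pos"];M=Rq(o["orientation"]).as_matrix()
B=np.array([591,-251.,0])
up=(p+[0,0,90],M)
S=seg((p,M),up,4)
# carton origin offset actual
_,_,x2,z2=cpose([0,0,0],0);o1=up[0]-G[0]*x2-G[2]*z2
tipA=1.3;_,_,x2,z2=cpose([0,0,0],tipA);oA=B+[0,0,130]-100*x2-145*z2
N=18
S+=[cpose(o1+(oA-o1)*t,tipA*t)[:2] for t in np.arange(1,N+1)/N]
S+=[lip(B+[0,0,130-50*t],tipA+.4*t) for t in np.arange(1,9)/8]
S+=[lip(B+[0,0,80],1.7+.35*t) for t in np.arange(1,13)/12]
k=np.load("k.npy");q=np.array(o["q"]);w=0;mz=1e9
for i,(a,b) in enumerate(S):
    q2,e,er=ik(a,b,k,q);w=max(w,abs(q2-q).max());q=q2
    if e>1 or er>.01:print("bad",i,e,er)
print("maxdq",w,q.round(2))
rows(S)
```

```text
59.930339990820606 [-0.58301494  2.62675298  5.09756821] [543.01216569  19.64501222 122.58512666] 8.225
maxdq 0.07458828637517972 [-0.92  0.73  1.03  1.28  2.18 -0.33]
xyz [[-12.7, 0.0, -18.6], [-12.7, 0.0, -18.6], [-12.7, 0.0, -18.6], [-12.7, 0.0, -18.6], [-13.9, 6.5, 2.1], [-13.7, 6.5, 1.7], [-13.5, 6.5, 1.3], [-13.2, 6.5, 0.8], [-13.0, 6.5, 0.5], [-12.7, 6.5, 0.1]]
rot [[0.0, 0.0, 0.0], [0.0, 0.0, 0.0], [0.0, 0.0, 0.0], [0.0, 0.0, 0.0], [0.001, 0.072, -0.0], [0.0, 0.072, -0.0], [0.0, 0.072, 0.0], [-0.0, 0.072, -0.0], [0.0, 0.072, 0.0], [-0.0, 0.072, -0.0]]
xyz [[-12.3, 6.5, -0.3], [-12.0, 6.5, -0.6], [-11.6, 6.5, -0.9], [-11.2, 6.5, -1.2], [-10.8, 6.5, -1.4], [-10.4, 6.5, -1.6], [-9.9, 6.5, -1.8], [-9.5, 6.5, -1.9], [-9.0, 6.5, -2.0], [-8.5, 6.5, -2.1]]
rot [[0.0, 0.072, 0.0], [-0.0, 0.072, -0.0], [-0.0, 0.072, -0.0], [0.0, 0.072, 0.0], [0.0, 0.072, 0.0], [0.0, 0.072, -0.0], [0.0, 0.072, -0.0], [0.0, 0.072, 0.0], [-0.0, 0.072, 0.0], [0.0, 0.072, -0.0]]
xyz [[-8.1, 6.5, -2.2], [-7.6, 6.5, -2.2], [-6.4, 0.0, -0.5], [-6.7, -0.0, -0.7], [-6.9, -0.0, -0.9], [-7.1, 0.0, -1.2], [-7.3, 0.0, -1.4], [-7.5, -0.0, -1.7], [-7.7, -0.0, -1.9], [-7.8, -0.0, -2.2]]
rot [[0.0, 0.072, 0.0], [-0.0, 0.072, -0.0], [-0.0, 0.05, 0.0], [0.0, 0.05, 0.0], [0.0, 0.05, -0.0], [-0.0, 0.05, 0.0], [-0.0, 0.05, -0.0], [0.0, 0.05, 0.0], [-0.0, 0.05, -0.0], [0.0, 0.05, 0.0]]
xyz [[-1.4, 0.0, -3.1], [-1.4, -0.0, -3.1], [-1.4, 0.0, -3.1], [-1.4, 0.0, -3.1], [-1.4, -0.0, -3.1], [-1.4, 0.0, -3.1], [-1.4, 0.0, -3.1], [-1.4, -0.0, -3.1], [-1.4, -0.0, -3.1], [-1.4, 0.0, -3.1]]
rot [[-0.0, 0.029, -0.0], [0.0, 0.029, -0.0], [-0.0, 0.029, 0.0], [-0.0, 0.029, -0.0], [0.0, 0.029, 0.0], [0.0, 0.029, 0.0], [-0.0, 0.029, 0.0], [0.0, 0.029, -0.0], [0.0, 0.029, -0.0], [0.0, 0.029, -0.0]]
xyz [[-1.4, 0.0, -3.1], [-1.4, -0.0, -3.1]]
rot [[0.0, 0.029, -0.0], [-0.0, 0.029, 0.0]]
```

>>> send_rows --xyz '[[-12.7, 0, -18.6], [-12.7, 0, -18.6], [-12.7, 0, -18.6], [-12.7, 0, -18.6], [-13.9, 6.5, 2.1], [-13.7, 6.5, 1.7], [-13.5, 6.5, 1.3], [-13.2, 6.5, 0.8], [-13, 6.5, 0.5], [-12.7, 6.5, 0.1]]' --rotation '[[0, 0, 0], [0, 0, 0], [0, 0, 0], [0, 0, 0], [0, 0.072, 0], [0, 0.072, 0], [0, 0.072, 0], [0, 0.072, 0], [0, 0.072, 0], [0, 0.072, 0]]' --fingers '[50, 50, 50, 50, 50, 50, 50, 50, 50, 50]'

```text
t: 9.48
ee_pos: [560.6, -64.3, 240.3]
orientation: [0.051, 0.791, 0.606, -0.066]
contact_force: [0.2, -0.9, -3.6]
opening: 59.9
```

>>> send_rows --xyz '[[-12.3, 6.5, -0.3], [-12, 6.5, -0.6], [-11.6, 6.5, -0.9], [-11.2, 6.5, -1.2], [-10.8, 6.5, -1.4], [-10.4, 6.5, -1.6], [-9.9, 6.5, -1.8], [-9.5, 6.5, -1.9], [-9, 6.5, -2], [-8.5, 6.5, -2.1]]' --rotation '[[0, 0.072, 0], [0, 0.072, 0], [0, 0.072, 0], [0, 0.072, 0], [0, 0.072, 0], [0, 0.072, 0], [0, 0.072, 0], [0, 0.072, 0], [0, 0.072, 0], [0, 0.072, 0]]' --fingers '[50, 50, 50, 50, 50, 50, 50, 50, 50, 50]'

```text
t: 10.72
ee_pos: [595.8, -183.4, 239.2]
orientation: [-0.165, 0.763, 0.586, 0.216]
contact_force: [0.9, 0.6, -3.6]
opening: 59.5
```

>>> send_rows --xyz '[[-8.1, 6.5, -2.2], [-7.6, 6.5, -2.2], [0, 0, 0], [0, 0, 0]]' --rotation '[[0, 0.072, 0], [0, 0.072, 0], [0, 0, 0], [0, 0, 0]]' --fingers '[50, 50, 50, 50]'

```text
t: 11.22
ee_pos: [604.6, -200.6, 234.1]
orientation: [-0.207, 0.746, 0.573, 0.27]
contact_force: [-0.1, 0.0, -3.0]
opening: 59.7
```

Run:
```python
from h import *
o=log();print(o["q"].round(2),o["opening"],o["contact_force"],o["ee_pos"])
print(lip(np.array([591,-251,130.]),1.3)[0])
a=robot.get_image("scene");b=robot.get_image("top")
S=cam("scene");T=cam("top");P=[591,-254,65];print(proj(S,P),proj(T,P))
cv2.imwrite("pics/c4.png",np.hstack([cv2.resize(a[180:340,80:240],(400,400),interpolation=2),cv2.resize(b[100:230,290:420],(400,400),interpolation=2)]))
```

```text
[-0.69  0.32  1.12  0.68  1.94 -0.25] 59.70646696891293 [-0.12436878  0.01258847 -2.98822635] [ 604.56937169 -200.57582492  234.12032046]
[ 604.67925804 -200.15114109  233.69316008]
[153.4 275.9] [362.1 168. ]
```

View pics/c4.png

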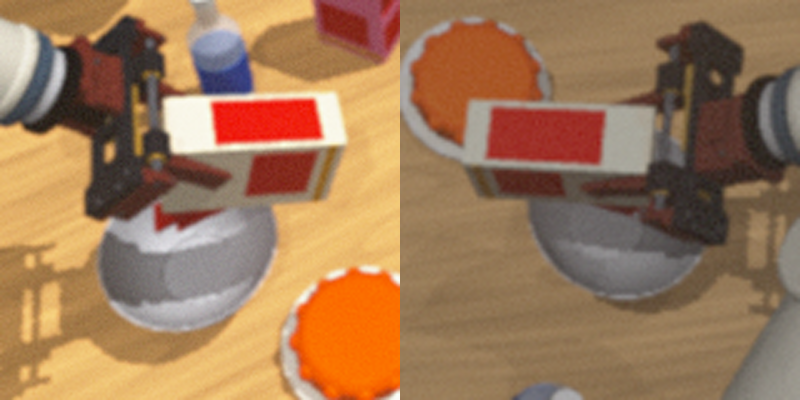

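>>> send_rows --xyz '[[-6.4, 0, -0.5], [-6.7, 0, -0.7], [-6.9, 0, -0.9], [-7.1, 0, -1.2], [-7.3, 0, -1.4], [-7.5, 0, -1.7], [-7.7, 0, -1.9], [-7.8, 0, -2.2]]' --rotation '[[0, 0.05, 0], [0, 0.05, 0], [0, 0.05, 0], [0, 0.05, 0], [0, 0.05, 0], [0, 0.05, 0], [0, 0.05, 0], [0, 0.05, 0]]' --fingers '[50, 50, 50, 50, 50, 50, 50, 50]'

```text
t: 12.32
ee_pos: [593.2, -243.7, 196.2]
orientation: [-0.317, 0.677, 0.52, 0.414]
contact_force: [-0.3, -0.1, -3.5]
opening: 59.8
```

>>> send_rows --xyz '[[-1.4, 0, -3.1], [-1.4, 0, -3.1], [-1.4, 0, -3.1], [-1.4, 0, -3.1], [-1.4, 0, -3.1], [-1.4, 0, -3.1], [0, 0, 0], [0, 0, 0]]' --rotation '[[0, 0.029, 0], [0, 0.029, 0], [0, 0.029, 0], [0, 0.029, 0], [0, 0.029, 0], [0, 0.029, 0], [0, 0, 0], [0, 0, 0]]' --fingers '[50, 50, 50, 50, 50, 50, 50, 50]'

```text
t: 13.32
ee_pos: [587.8, -263.4, 195.6]
orientation: [-0.361, 0.639, 0.49, 0.471]
contact_force: [0.3, -0.3, -2.4]
opening: 59.8
```

>>> send_rows --xyz '[[-1.4, 0, -3.1], [-1.4, 0, -3.1], [-1.4, 0, -3.1], [-1.4, 0, -3.1], [-1.4, 0, -3.1], [-1.4, 0, -3.1], [0, 0, 0], [0, 0, 0], [0, 0, 0], [0, 0, 0]]' --rotation '[[0, 0.029, 0], [0, 0.029, 0], [0, 0.029, 0], [0, 0.029, 0], [0, 0.029, 0], [0, 0.029, 0], [0, 0, 0], [0, 0, 0], [0, 0, 0], [0, 0, 0]]' --fingers '[50, 50, 50, 50, 50, 50, 50, 50, 50, 50]'

```text
t: 14.58
ee_pos: [582.7, -282.6, 192.0]
orientation: [-0.402, 0.596, 0.457, 0.524]
contact_force: [0.1, -0.6, -3.0]
opening: 60.0
```

Run:
```python
from h import *
o=log();print(o["q"].round(2),o["opening"],o["contact_force"],o["ee_pos"])
print(lip(np.array([591,-251,80.]),2.05)[0])
a=robot.get_image("scene");b=robot.get_image("top")
cv2.imwrite("pics/c5.png",np.hstack([cv2.resize(a[180:340,80:240],(400,400),interpolation=2),cv2.resize(b[100:230,290:420],(400,400),interpolation=2)]))
```

```text
[-0.92  0.73  1.03  1.27  2.18 -0.33] 59.979596117933916 [ 0.08855321 -0.57513066 -3.01748308] [ 582.6884569  -282.63537458  191.97174463]
[ 582.64724542 -282.0490553   191.76398193]
```

View pics/c5.png

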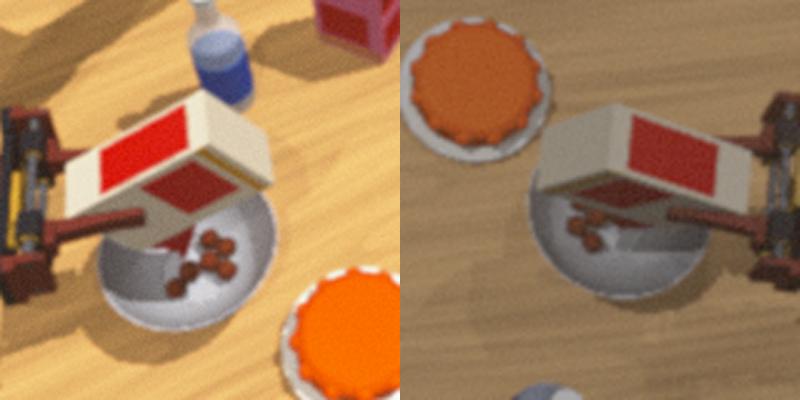

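Run:
```python
from kin import *
from h import *
o=log();c=(o["ee_pos"],Rq(o["orientation"]).as_matrix())
B=np.array([591,-251.,0])
l=lip(B+[0,0,135],1.75)
S=[lip(B+[0,0,80+60*t],2.05-.35*t) for t in np.arange(1,5)/4]
_,_,x2,z2=cpose([0,0,0],1.7);oA=B+[0,0,140]-100*x2-145*z2
o1=O+[0.4,0,70]
N=18
S+=[cpose(oA+(o1-oA)*t,1.7*(1-t))[:2] for t in np.arange(1,N+1)/N]
S+=seg(S[-1],(S[-1][0]-[0,0,66],S[-1][1]),5)
k=np.load("k.npy");q=np.array(o["q"]);w=0
for i,(a,b) in enumerate(S):
    q2,e,er=ik(a,b,k,q);w=max(w,abs(q2-q).max());q=q2
    if e>1 or er>.01:print("bad",i,e,er)
print(w,S[-1][0]);rows(S)
```

```text
0.09760833124458229 [543.0369464   19.51934247 126.        ]
xyz [[18.5, -0.1, 8.2], [18.2, 0.0, 6.4], [17.9, 0.0, 5.2], [17.5, -0.0, 3.9], [3.8, -6.5, 5.0], [4.8, -6.5, 5.5], [5.8, -6.5, 6.0], [6.8, -6.5, 6.4], [7.9, -6.5, 6.7], [9.0, -6.5, 6.9]]
rot [[-0.0, -0.081, 0.0], [-0.0, -0.087, 0.0], [-0.0, -0.087, 0.0], [0.0, -0.088, -0.0], [-0.0, -0.094, 0.0], [0.0, -0.094, -0.0], [-0.0, -0.094, -0.0], [-0.0, -0.094, 0.0], [0.0, -0.094, -0.0], [-0.0, -0.094, 0.0]]
xyz [[10.2, -6.5, 7.0], [11.3, -6.5, 7.0], [12.4, -6.5, 6.8], [13.5, -6.5, 6.6], [14.6, -6.5, 6.3], [15.6, -6.5, 5.8], [16.6, -6.5, 5.3], [17.5, -6.5, 4.7], [18.4, -6.5, 4.0], [19.2, -6.5, 3.2]]
rot [[-0.0, -0.094, -0.0], [0.0, -0.094, 0.0], [0.0, -0.094, 0.0], [0.0, -0.094, -0.0], [-0.0, -0.094, 0.0], [0.0, -0.094, 0.0], [0.0, -0.094, -0.0], [0.0, -0.094, 0.0], [-0.0, -0.094, 0.0], [0.0, -0.094, 0.0]]
xyz [[20.0, -6.5, 2.3], [20.6, -6.5, 1.4], [7.5, 0.0, 10.9], [7.5, 0.0, 10.9], [7.5, 0.0, 10.9], [7.5, 0.0, 10.9], [7.5, 0.0, 10.9]]
rot [[0.0, -0.094, -0.0], [0.0, -0.094, 0.0], [0.0, 0.0, 0.0], [0.0, 0.0, 0.0], [0.0, 0.0, 0.0], [0.0, 0.0, 0.0], [0.0, 0.0, 0.0]]
```

>>> send_rows --xyz '[[18.5, 0, 8.2], [18.2, 0, 6.4], [17.9, 0, 5.2], [17.5, 0, 3.9], [3.8, -6.5, 5], [4.8, -6.5, 5.5], [5.8, -6.5, 6], [6.8, -6.5, 6.4], [7.9, -6.5, 6.7], [9, -6.5, 6.9]]' --rotation '[[0, -0.081, 0], [0, -0.087, 0], [0, -0.087, 0], [0, -0.088, 0], [0, -0.094, 0], [0, -0.094, 0], [0, -0.094, 0], [0, -0.094, 0], [0, -0.094, 0], [0, -0.094, 0]]' --fingers '[50, 50, 50, 50, 50, 50, 50, 50, 50, 50]'

```text
t: 15.92
ee_pos: [568.9, -181.8, 259.9]
orientation: [-0.16, 0.765, 0.587, 0.21]
contact_force: [0.1, 0.5, -2.2]
opening: 59.7
```

>>> send_rows --xyz '[[10.2, -6.5, 7], [11.3, -6.5, 7], [12.4, -6.5, 6.8], [13.5, -6.5, 6.6], [14.6, -6.5, 6.3], [15.6, -6.5, 5.8], [16.6, -6.5, 5.3], [17.5, -6.5, 4.7], [18.4, -6.5, 4], [19.2, -6.5, 3.2]]' --rotation '[[0, -0.094, 0], [0, -0.094, 0], [0, -0.094, 0], [0, -0.094, 0], [0, -0.094, 0], [0, -0.094, 0], [0, -0.094, 0], [0, -0.094, 0], [0, -0.094, 0], [0, -0.094, 0]]' --fingers '[50, 50, 50, 50, 50, 50, 50, 50, 50, 50]'

```text
t: 17.18
ee_pos: [545.8, -16.0, 214.2]
orientation: [0.122, 0.777, 0.596, -0.159]
contact_force: [0.4, 0.1, -2.8]
opening: 59.8
```

>>> send_rows --xyz '[[20, -6.5, 2.3], [20.6, -6.5, 1.4], [7.5, 0, 10.9], [7.5, 0, 10.9], [7.5, 0, 10.9], [7.5, 0, 10.9], [7.5, 0, 10.9], [0, 0, 0], [0, 0, 0]]' --rotation '[[0, -0.094, 0], [0, -0.094, 0], [0, 0, 0], [0, 0, 0], [0, 0, 0], [0, 0, 0], [0, 0, 0], [0, 0, 0], [0, 0, 0]]' --fingers '[50, 50, 50, 50, 50, 50, 50, 50, 50]'

```text
t: 18.3
ee_pos: [543.1, 20.4, 127.3]
orientation: [0.178, 0.759, 0.582, -0.231]
contact_force: [-0.1, 0.4, -2.1]
opening: 59.9
```

Run:
```python
from h import *
o=log();print(o["opening"],o["contact_force"],o["torque"])
gp,gM,_,_=cpose(O+[.4,0,.6],0);rows([(gp,gM)])
```

```text
59.86774869439957 [-0.12391136  0.4260551  -2.1000155 ] [ 0.54389497 -0.19029602  0.0068321 ]
xyz [[1.9, 0.2, 4.4]]
rot [[0.001, -0.009, -0.0]]
```

>>> send_rows --xyz '[[1, 0, 2.2], [1, 0, 2.2], [0, 0, 0], [0, 0, 0], [0, 0, 0], [0, 0, 0], [0, 0, -18], [0, 0, -28], [0, 0, -40], [0, 0, -40]]' --rotation '[[0, -0.005, 0], [0, -0.004, 0], [0, 0, 0], [0, 0, 0], [0, 0, 0], [0, 0, 0], [0, 0, 0], [0, 0, 0], [0, 0, 0], [0, 0, 0]]' --fingers '[50, 50, 56, 62, 70, 80, 87, 87, 87, 70]'

```text
t: 19.55
ee_pos: [561.4, 89.5, 228.3]
orientation: [0.18, 0.758, 0.581, -0.234]
contact_force: [-0.0, 0.1, 0.6]
opening: 80.4
```

Run:
```python
from h import *
o=log();print(o["opening"],o["contact_force"],o["ee_pos"])
a=robot.get_image("scene");b=robot.get_image("wrist");C=cam("wrist")
cv2.imwrite("pics/c6.png",np.hstack([cv2.resize(a[140:260,160:280],(400,400),interpolation=2),cv2.resize(b,(400,400))]))
cv2.imwrite("pics/w6.png",b)
for x,y in[(-50,-30),(-50,30),(50,-30),(50,30)]:print(proj(C,C2W(x,160,y)))
hs=cv2.cvtColor(b,cv2.COLOR_BGR2HSV);m=cv2.inRange(hs,(15,0,150),(45,60,255));n,l,s,c=cv2.connectedComponentsWithStats(m);print(s[np.argsort(-s[:,4])[:5]])
M=down(YAW);c0=(o["ee_pos"],Rq(o["orientation"]).as_matrix())
rows(seg(c0,(C2W(20,265),M),5)+seg((C2W(20,265),M),(C2W(131,265),M),3)+seg((C2W(131,265),M),(C2W(131,163),M),4))
```

```text
80.37326482791943 [-0.01167106  0.10039046  0.62686987] [561.36632448  89.52588398 228.27388946]
[220.3 199.7]
[290.  199.5]
[228.8 254.8]
[281.3 254.6]
[[     0      0    512    384 185582]
 [   399      0    113     59   4193]
 [   220    200     68     55   3172]
 [   357    132    115     72   1479]
 [     0    187     32     45    765]]
xyz [[-21.4, -0.9, 9.3], [-22.3, 0.0, 3.3], [-22.5, 0.0, 0.6], [-22.4, 0.0, -2.1], [-22.0, 0.0, -4.7], [-37.0, -0.0, -0.0], [-37.0, -0.0, 0.0], [-37.0, -0.0, 0.0], [0.0, 0.0, 25.5], [0.0, 0.0, 25.5]]
rot [[0.006, 0.116, -0.001], [0.0, 0.12, -0.0], [0.0, 0.12, -0.0], [0.0, 0.12, -0.0], [0.0, 0.12, -0.0], [0.0, -0.0, -0.0], [0.0, 0.0, 0.0], [0.0, 0.0, 0.0], [0.0, 0.0, 0.0], [0.0, 0.0, 0.0]]
xyz [[0.0, 0.0, 25.5], [0.0, 0.0, 25.5]]
rot [[0.0, 0.0, 0.0], [0.0, 0.0, 0.0]]
```

View pics/c6.png

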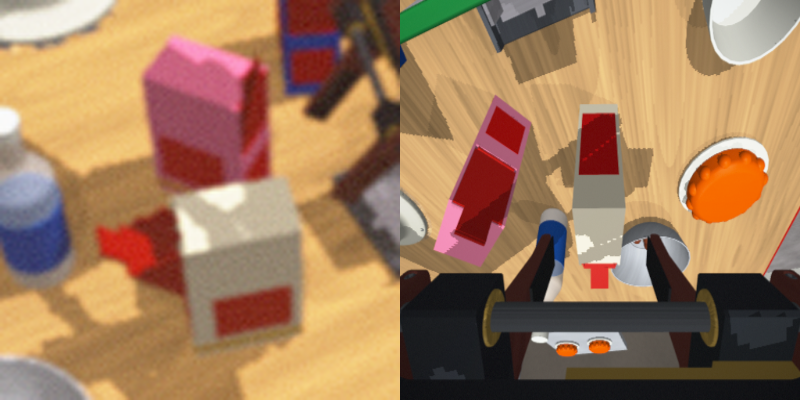

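>>> send_rows --xyz '[[-21.4, -0.9, 9.3], [-22.3, 0, 3.3], [-22.5, 0, 0.6], [-22.4, 0, -2.1], [-22, 0, -4.7], [-37, 0, 0], [-37, 0, 0], [-37, 0, 0], [0, 0, 0], [0, 0, 0]]' --rotation '[[0.006, 0.116, -0.001], [0, 0.12, 0], [0, 0.12, 0], [0, 0.12, 0], [0, 0.12, 0], [0, 0, 0], [0, 0, 0], [0, 0, 0], [0, 0, 0], [0, 0, 0]]' --fingers '[60, 40, 20, 0, 0, 0, 0, 0, 0, 0]' --squeeze 10

```text
t: 20.9
ee_pos: [503.2, -122.3, 260.6]
orientation: [-0.001, 0.794, 0.607, -0.003]
contact_force: [0.2, 0.6, 0.9]
opening: 0.4
```

Run:
```python
from h import *
o=log();print(o["opening"],o["ee_pos"],o["contact_force"])
M=down(YAW);c=(o["ee_pos"],Rq(o["orientation"]).as_matrix())
S=seg(c,(C2W(131,163),M),4)
for i,X in enumerate(np.linspace(117,51.5,17)):
    th=np.arcsin(np.clip((X-50)/95,0,.66));ze=90+95*np.cos(th)
    S.append((C2W(X+10,ze-15+3*i/16+17),M))
rows(S)
```

```text
0.442389879634986 [ 503.23069334 -122.25915258  260.55501604] [0.22536897 0.64836564 0.85506803]
xyz [[0.6, 0.4, 24.4], [0.6, 0.4, 24.4], [0.6, 0.4, 24.4], [0.6, 0.3, 24.4], [4.0, 0.0, -0.4], [4.1, 0.0, -0.2], [4.1, 0.0, -3.4], [4.1, 0.0, -3.2], [4.1, 0.0, -2.9], [4.1, 0.0, -2.6]]
rot [[-0.001, 0.001, -0.001], [-0.001, 0.001, -0.001], [-0.001, 0.001, -0.001], [-0.001, 0.001, -0.001], [-0.0, 0.0, 0.0], [0.0, 0.0, 0.0], [0.0, 0.0, 0.0], [0.0, 0.0, 0.0], [0.0, 0.0, 0.0], [0.0, 0.0, 0.0]]
xyz [[4.1, 0.0, -2.4], [4.1, 0.0, -2.1], [4.1, 0.0, -1.9], [4.1, 0.0, -1.7], [4.1, 0.0, -1.5], [4.1, 0.0, -1.3], [4.1, 0.0, -1.1], [4.1, 0.0, -0.9], [4.1, 0.0, -0.7], [4.1, 0.0, -0.5]]
rot [[0.0, 0.0, 0.0], [0.0, 0.0, 0.0], [0.0, 0.0, 0.0], [0.0, 0.0, 0.0], [0.0, 0.0, 0.0], [0.0, 0.0, 0.0], [0.0, 0.0, 0.0], [0.0, 0.0, 0.0], [0.0, 0.0, 0.0], [0.0, 0.0, 0.0]]
xyz [[4.1, 0.0, -0.3]]
rot [[0.0, 0.0, 0.0]]
```

>>> send_rows --xyz '[[0.6, 0.4, 24.4], [0.6, 0.4, 24.4], [0.6, 0.4, 24.4], [0.6, 0.3, 24.4], [0, 0, 0], [4, 0, -0.4], [4.1, 0, -0.2], [4.1, 0, -3.4], [4.1, 0, -3.2], [4.1, 0, -2.9]]' --rotation '[[-0.001, 0.001, -0.001], [-0.001, 0.001, -0.001], [-0.001, 0.001, -0.001], [-0.001, 0.001, -0.001], [0, 0, 0], [0, 0, 0], [0, 0, 0], [0, 0, 0], [0, 0, 0], [0, 0, 0]]' --fingers '[0, 0, 0, 0, 0, 0, 0, 0, 0, 0]'

```text
t: 22.15
ee_pos: [510.4, -100.9, 173.8]
orientation: [-0.0, 0.793, 0.609, -0.0]
contact_force: [-0.7, -1.0, -0.1]
opening: 0.6
```

>>> send_rows --xyz '[[4.1, 0, -2.6], [4.1, 0, -2.4], [4.1, 0, -2.1], [4.1, 0, -1.9], [4.1, 0, -1.7], [4.1, 0, -1.5], [4.1, 0, -1.3], [4.1, 0, -1.1], [4.1, 0, -0.9], [4.1, 0, -0.7]]' --rotation '[[0, 0, 0], [0, 0, 0], [0, 0, 0], [0, 0, 0], [0, 0, 0], [0, 0, 0], [0, 0, 0], [0, 0, 0], [0, 0, 0], [0, 0, 0]]' --fingers '[0, 0, 0, 0, 0, 0, 0, 0, 0, 0]'

```text
t: 23.4
ee_pos: [520.8, -61.3, 189.5]
orientation: [-0.0, 0.793, 0.609, -0.001]
contact_force: [0.1, -0.1, -0.4]
opening: 0.2
```

>>> send_rows --xyz '[[4.1, 0, -0.5], [4.1, 0, -0.3], [0, 0, 0], [0, 0, 0], [0, 0, 0]]' --rotation '[[0, 0, 0], [0, 0, 0], [0, 0, 0], [0, 0, 0], [0, 0, 0]]' --fingers '[0, 0, 0, 0, 0]'

```text
t: 24.02
ee_pos: [522.8, -53.8, 190.1]
orientation: [-0.001, 0.793, 0.609, -0.001]
contact_force: [0.0, -0.5, -0.7]
opening: 0.5
```

Run:
```python
from h import *
o=log();d=o["ee_pos"]-O;print(d@XC-10,d@YC,d[2]-17,o["contact_force"])
a=robot.get_image("scene");b=robot.get_image("wrist");C=cam("wrist");cv2.imwrite("pics/w7.png",b);cv2.imwrite("pics/s7.png",a)
print([proj(C,C2W(-50,160,y)) for y in(-30,30)])
hs=cv2.cvtColor(b,cv2.COLOR_BGR2HSV);m=cv2.inRange(hs,(15,0,150),(45,60,255));n,l,s,c=cv2.connectedComponentsWithStats(m);print(s[np.argsort(-s[:,4])[:4]])
cv2.imwrite("pics/c7.png",np.hstack([cv2.resize(a[150:260,170:280],(400,400),interpolation=2),cv2.resize(b,(400,400))]))
```

```text
51.90892245960264 -0.06038660694002077 173.139418202555 [ 0.0486768  -0.54103926 -0.74794747]
[array([206.3,  53.4]), array([309.9,  53.8])]
[[     0      0    512    384 179420]
 [   204     55    103    162  15103]
 [   390    130     87     89   1034]
 [   106    319     49     32    686]]
```

View pics/c7.png

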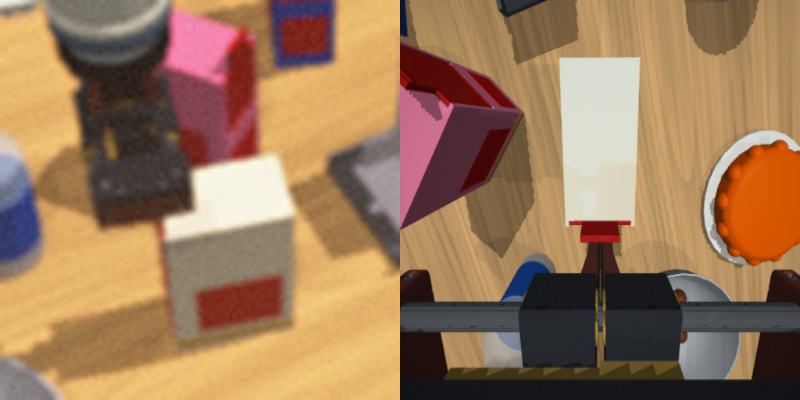

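Run:
```python
from h import *
o=robot.get_obs();c=(o["ee_pos"],Rq(o["orientation"]).as_matrix());M=down(np.pi/2)
a=(c[0]+12*XC,c[1]);b=(a[0]+[0,0,100],c[1]);e=(np.array([515,150,380.]),M)
rows(seg(c,a,1)+seg(a,b,3)+seg(b,e,6))
```

```text
xyz [[-12.0, -0.0, 0.0], [-0.0, -0.1, -33.3], [-0.0, -0.1, -33.3], [-0.0, -0.1, -33.3], [34.5, -10.0, -15.0], [34.9, -8.5, -15.0], [35.2, -7.0, -15.0], [35.5, -5.5, -15.0], [35.7, -3.9, -15.0], [35.8, -2.3, -15.0]]
rot [[0.0, 0.0, 0.0], [0.0, 0.0, 0.0], [0.0, 0.0, 0.0], [0.0, 0.0, 0.0], [-0.0, 0.0, -0.043], [-0.0, 0.0, -0.043], [-0.0, 0.0, -0.043], [-0.0, 0.0, -0.043], [-0.0, 0.0, -0.043], [-0.0, 0.0, -0.043]]
```

>>> send_rows --xyz '[[-12, 0, 0], [0, 0, -33.3], [0, 0, -33.3], [0, 0, -33.3], [34.5, -10, -15], [34.9, -8.5, -15], [35.2, -7, -15], [35.5, -5.5, -15], [35.7, -3.9, -15], [35.8, -2.3, -15]]' --rotation '[[0, 0, 0], [0, 0, 0], [0, 0, 0], [0, 0, 0], [0, 0, -0.043], [0, 0, -0.043], [0, 0, -0.043], [0, 0, -0.043], [0, 0, -0.043], [0, 0, -0.043]]' --fingers '[0, 0, 0, 0, 30, 60, 85, 85, 85, 85]'

```text
t: 25.38
ee_pos: [515.6, 150.6, 380.8]
orientation: [-0.0, 0.708, 0.706, -0.0]
contact_force: [0.0, -0.2, 0.5]
opening: 57.3
```

>>> send_rows --xyz '[[0, 0, 0], [0, 0, 0]]' --rotation '[[0, 0, 0], [0, 0, 0]]' --fingers '[85, 85]'

```text
t: 25.62
ee_pos: [515.8, 149.3, 379.8]
orientation: [-0.0, 0.708, 0.706, -0.001]
contact_force: [0.7, 0.4, -0.5]
opening: 77.0
```

Run:
```python
from h import *
o=log();C=cam("wrist");im=robot.get_image("wrist");cv2.imwrite("pics/w8.png",im)
np.save("c8.npy",np.hstack([C[0][:,None],C[1]]))
h=cv2.cvtColor(im,cv2.COLOR_BGR2HSV)
def box(m,z,n):
    k,l,s,c=cv2.connectedComponentsWithStats(m);j=1+s[1:,4].argmax();r=cv2.minAreaRect(cv2.findNonZero((l==j).astype('u1')))
    print(n,s[j],[onz(C,*p,z).tolist() for p in cv2.boxPoints(r)])
box(cv2.inRange(h,(45,120,40),(80,255,255)),166,"green")
box(cv2.inRange(h,(18,110,90),(33,255,255)),160,"gold")
box(cv2.inRange(h,(83,90,40),(100,255,255)),160,"teal")
cv2.imwrite("pics/w8b.png",im)
```

```text
green [215 121  73   9 578] [[462.8, 221.3, 166.0], [553.9, 221.1, 166.0], [554.2, 211.2, 166.0], [462.4, 211.5, 166.0]]
gold [ 211  347  267   17 1403] [[438.1, -148.8, 160.0], [876.6, -132.5, 160.0], [882.4, -156.3, 160.0], [437.5, -173.2, 160.0]]
teal [  8 249   1   1   1] [[148.2, 40.0, 160.0], [148.2, 40.0, 160.0], [148.2, 40.0, 160.0], [148.2, 40.0, 160.0]]
```

View pics/w8.png

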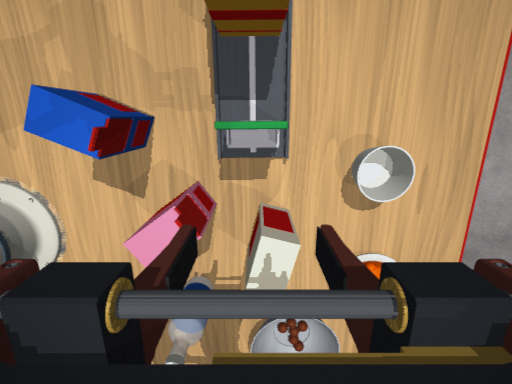

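Run:
```python
from h import *
A=np.load("c8.npy");C=(A[:,0],A[:,1:],robot.camera_info("wrist"))
for u,v in[(219,158),(288,157)]:print([onz(C,u,v,z) for z in(0,10,24)])
for y in(355,359,363):print(y,[proj(C,[508,y,z]) for z in(10,160)])
im=cv2.imread("pics/w8.png");print(im[0:50:1,232].tolist())
print(im[100,205:300].sum(1).tolist())
o=robot.get_obs();c=(o["ee_pos"],Rq(o["orientation"]).as_matrix());M=down(YAW)
a=(C2W(0,245),M);rows(seg(c,a,5)+seg(a,(C2W(0,132),M),4))
```

```text
[array([443. , 150.5,   0. ]), array([444.4, 151.9,  10. ]), array([446.3, 154. ,  24. ])]
[array([575.4, 152.1,   0. ]), array([574.3, 153.5,  10. ]), array([572.7, 155.5,  24. ])]
355 [array([252. ,  36.8]), array([2.498e+02, 1.000e-01])]
359 [array([252. ,  34.1]), array([249.8,  -4. ])]
363 [array([252. ,  31.4]), array([249.8,  -8. ])]
[[10, 61, 85], [15, 62, 85], [14, 62, 85], [17, 62, 85], [15, 63, 85], [12, 60, 83], [14, 62, 85], [13, 62, 85], [15, 61, 84], [13, 61, 84], [10, 25, 107], [10, 11, 84], [5, 5, 79], [8, 9, 79], [6, 8, 79], [4, 5, 79], [5, 5, 78], [7, 9, 79], [1, 4, 78], [10, 21, 81], [15, 60, 85], [18, 63, 87], [16, 63, 87], [16, 62, 86], [9, 61, 85], [14, 61, 86], [16, 61, 86], [10, 61, 85], [14, 63, 87], [15, 62, 86], [16, 44, 99], [12, 26, 86], [15, 56, 82], [17, 62, 86], [17, 64, 87], [14, 61, 87], [49, 61, 68], [61, 58, 57], [62, 58, 55], [62, 58, 56], [62, 58, 55], [62, 58, 55], [63, 59, 57], [62, 59, 55], [63, 59, 55], [63, 58, 55], [63, 59, 57], [62, 57, 54], [63, 58, 57], [64, 60, 57]]
[407, 411, 411, 422, 427, 430, 381, 274, 268, 257, 249, 244, 244, 196, 168, 243, 246, 244, 240, 243, 243, 248, 247, 245, 241, 242, 249, 254, 252, 251, 247, 247, 240, 246, 247, 247, 247, 240, 240, 245, 238, 237, 244, 247, 405, 596, 650, 643, 638, 644, 537, 263, 259, 261, 260, 264, 263, 259, 260, 261, 259, 263, 274, 269, 267, 267, 270, 273, 273, 276, 271, 274, 275, 272, 272, 270, 270, 264, 242, 220, 144, 168, 241, 267, 310, 408, 460, 476, 510, 500, 482, 459, 457, 467, 473]
xyz [[-28.6, 4.8, 26.9], [-28.3, 6.3, 26.9], [-27.9, 7.7, 26.9], [-27.5, 9.2, 26.9], [-27.0, 10.6, 26.9], [-0.0, -0.0, 28.3], [0.0, 0.0, 28.2], [0.0, 0.0, 28.2], [0.0, 0.0, 28.2]]
rot [[-0.0, 0.0, 0.052], [-0.0, 0.0, 0.052], [-0.0, 0.0, 0.052], [-0.0, 0.0, 0.052], [-0.0, 0.0, 0.052], [0.0, -0.0, -0.0], [0.0, 0.0, 0.0], [0.0, 0.0, 0.0], [0.0, 0.0, 0.0]]
```

>>> send_rows --xyz '[[-28.6, 4.8, 26.9], [-28.3, 6.3, 26.9], [-27.9, 7.7, 26.9], [-27.5, 9.2, 26.9], [-27, 10.6, 26.9], [0, 0, 28.3], [0, 0, 28.2], [0, 0, 28.2], [0, 0, 28.2], [0, 0, 0]]' --rotation '[[0, 0, 0.052], [0, 0, 0.052], [0, 0, 0.052], [0, 0, 0.052], [0, 0, 0.052], [0, 0, 0], [0, 0, 0], [0, 0, 0], [0, 0, 0], [0, 0, 0]]' --fingers '[87, 87, 87, 87, 87, 87, 87, 87, 87, 87]'

```text
t: 26.92
ee_pos: [536.9, 6.0, 129.6]
orientation: [-0.002, 0.794, 0.608, -0.003]
contact_force: [-0.5, 0.6, 0.1]
opening: 86.9
```

>>> send_rows --xyz '[[0, 0, 0], [0, 0, 0], [0, 0, 0], [0, 0, 0], [0, 0, 0], [0, 0, 0]]' --rotation '[[0, 0, 0], [0, 0, 0], [0, 0, 0], [0, 0, 0], [0, 0, 0], [0, 0, 0]]' --fingers '[70, 60, 52, 52, 52, 52]' --squeeze 40

```text
t: 27.68
ee_pos: [539.2, 7.1, 133.9]
orientation: [0.0, 0.794, 0.608, -0.0]
contact_force: [-1.0, -0.2, 6.4]
opening: 59.8
```

Run:
```python
from kin import *
from h import *
o=log();print(o["opening"],o["ee_pos"],o["contact_force"],o["t"])
c=(o["ee_pos"],Rq(o["orientation"]).as_matrix());z0=o["ee_pos"][2]
M=down(np.pi)
S=seg(c,(c[0]+[0,0,195],c[1]),6);a=(np.array([509,303,z0+195]),M)
S+=seg(S[-1],a,14);S+=seg(a,(np.array([509,303,z0+45]),M),5);S+=seg(S[-1],(np.array([509,303,z0+13]),M),4)
k=np.load("k.npy");q=np.array(o["q"]);w=0
for i,(x,b) in enumerate(S):
    q2,e,er=ik(x,b,k,q);w=max(w,abs(q2-q).max());q=q2
    if e>1 or er>.01:print("bad",i,e,er)
print(w,q.round(2));rows(S)
```

```text
59.802597426027525 [539.23478793   7.08063368 133.91547489] [-0.99024128 -0.22370003  6.36219182] 27.675
0.09710907101635924 [ 0.48  0.07  1.41 -0.    1.66 -1.09]
xyz [[-0.0, 0.0, -32.5], [-0.0, 0.0, -32.5], [-0.0, 0.0, -32.5], [-0.0, 0.0, -32.5], [-0.0, 0.0, -32.5], [-0.0, 0.0, -32.5], [19.9, -7.6, -0.0], [20.7, -4.9, -0.0], [21.1, -2.2, -0.0], [21.2, 0.6, -0.0]]
rot [[0.0, 0.0, 0.0], [0.0, 0.0, 0.0], [0.0, 0.0, 0.0], [0.0, 0.0, 0.0], [0.0, 0.0, 0.0], [0.0, 0.0, 0.0], [-0.0, 0.0, -0.131], [-0.0, 0.0, -0.131], [-0.0, 0.0, -0.131], [-0.0, 0.0, -0.131]]
xyz [[21.0, 3.4, -0.0], [20.4, 6.1, -0.0], [19.4, 8.7, -0.0], [18.1, 11.1, -0.0], [16.5, 13.4, -0.0], [14.6, 15.4, -0.0], [12.4, 17.2, -0.0], [10.1, 18.7, -0.0], [7.6, 19.9, -0.0], [4.9, 20.7, -0.0]]
rot [[-0.0, 0.0, -0.131], [-0.0, 0.0, -0.131], [-0.0, 0.0, -0.131], [-0.0, 0.0, -0.131], [-0.0, 0.0, -0.131], [-0.0, 0.0, -0.131], [-0.0, 0.0, -0.131], [-0.0, 0.0, -0.131], [-0.0, 0.0, -0.131], [-0.0, 0.0, -0.131]]
xyz [[0.0, -0.0, 30.0], [0.0, 0.0, 30.0], [0.0, 0.0, 30.0], [0.0, 0.0, 30.0], [0.0, 0.0, 30.0], [0.0, 0.0, 8.0], [0.0, 0.0, 8.0], [0.0, 0.0, 8.0], [0.0, 0.0, 8.0]]
rot [[0.0, 0.0, -0.0], [0.0, 0.0, 0.0], [0.0, 0.0, 0.0], [0.0, 0.0, 0.0], [0.0, 0.0, 0.0], [0.0, 0.0, 0.0], [0.0, 0.0, 0.0], [0.0, 0.0, 0.0], [0.0, 0.0, 0.0]]
```

>>> send_rows --xyz '[[0, 0, -32.5], [0, 0, -32.5], [0, 0, -32.5], [0, 0, -32.5], [0, 0, -32.5], [0, 0, -32.5], [19.9, -7.6, 0], [20.7, -4.9, 0], [21.1, -2.2, 0], [21.2, 0.6, 0]]' --rotation '[[0, 0, 0], [0, 0, 0], [0, 0, 0], [0, 0, 0], [0, 0, 0], [0, 0, 0], [0, 0, -0.131], [0, 0, -0.131], [0, 0, -0.131], [0, 0, -0.131]]' --fingers '[52, 52, 52, 52, 52, 52, 52, 52, 52, 52]'

```text
t: 28.92
ee_pos: [530.3, 92.4, 326.3]
orientation: [-0.001, 0.607, 0.795, -0.001]
contact_force: [0.1, 0.1, -3.0]
opening: 59.6
```

>>> send_rows --xyz '[[21, 3.4, 0], [20.4, 6.1, 0], [19.4, 8.7, 0], [18.1, 11.1, 0], [16.5, 13.4, 0], [14.6, 15.4, 0], [12.4, 17.2, 0], [10.1, 18.7, 0], [7.6, 19.9, 0], [4.9, 20.7, 0]]' --rotation '[[0, 0, -0.131], [0, 0, -0.131], [0, 0, -0.131], [0, 0, -0.131], [0, 0, -0.131], [0, 0, -0.131], [0, 0, -0.131], [0, 0, -0.131], [0, 0, -0.131], [0, 0, -0.131]]' --fingers '[52, 52, 52, 52, 52, 52, 52, 52, 52, 52]'

```text
t: 30.18
ee_pos: [508.5, 303.9, 326.2]
orientation: [-0.002, -0.002, 1.0, -0.001]
contact_force: [0.9, 1.5, -2.4]
opening: 59.7
```

>>> send_rows --xyz '[[0, 0, 0], [0, 0, 0]]' --rotation '[[0, 0, 0], [0, 0, 0]]' --fingers '[52, 52]'

```text
t: 30.42
ee_pos: [508.8, 302.7, 326.9]
orientation: [-0.001, 0.001, 1.0, -0.001]
contact_force: [-0.1, -0.1, -2.4]
opening: 60.1
```

Run:
```python
from h import *
o=log();print(o["opening"],o["ee_pos"],o["contact_force"],o["t"],Rq(o["orientation"]).as_matrix().round(3).tolist())
a=robot.get_image("scene");b=robot.get_image("wrist");cv2.imwrite("pics/s9.png",a);cv2.imwrite("pics/w9.png",b)
S=cam("scene");h=cv2.cvtColor(a,cv2.COLOR_BGR2HSV)
m=cv2.inRange(h,(45,100,60),(80,255,255));print([onz(S,*p,166).tolist() for p in cv2.boxPoints(cv2.minAreaRect(cv2.findNonZero(m[100:260,260:400])))+[260,100]])
c=(o["ee_pos"],Rq(o["orientation"]).as_matrix());M=down(np.pi)
A=(np.array([509,303,o["ee_pos"][2]-150]),M);rows(seg(c,A,5)+seg(A,(np.array([509,303,147]),M),4))
```

```text
60.05048582143926 [508.78967036 302.73587464 326.90970437] [-0.06389562 -0.11715697 -2.39510721] 30.425 [[-1.0, 0.002, -0.003], [0.002, 1.0, -0.001], [0.003, -0.001, -1.0]]
[[472.1, 211.9, 166.0], [479.5, 667.8, 166.0], [573.7, 615.5, 166.0], [556.7, 187.8, 166.0]]
xyz [[0.0, 0.4, 30.6], [-0.1, 0.1, 30.0], [-0.1, 0.1, 30.0], [-0.1, 0.1, 30.0], [-0.1, 0.1, 30.0], [-0.0, -0.0, 7.5], [0.0, 0.0, 7.5], [0.0, 0.0, 7.5], [0.0, 0.0, 7.5]]
rot [[0.0, 0.0, -0.0], [-0.0, -0.001, -0.0], [-0.0, -0.001, -0.0], [-0.0, -0.001, -0.0], [-0.0, -0.001, -0.0], [-0.0, 0.0, 0.0], [0.0, 0.0, 0.0], [0.0, 0.0, 0.0], [0.0, 0.0, 0.0]]
```

>>> send_rows --xyz '[[0, 0.4, 30.6], [0, 0, 30], [0, 0, 30], [0, 0, 30], [0, 0, 30], [0, 0, 7.5], [0, 0, 7.5], [0, 0, 7.5], [0, 0, 7.5], [0, 0, 0]]' --rotation '[[0, 0, 0], [0, 0, 0], [0, 0, 0], [0, 0, 0], [0, 0, 0], [0, 0, 0], [0, 0, 0], [0, 0, 0], [0, 0, 0], [0, 0, 0]]' --fingers '[52, 52, 52, 52, 52, 52, 52, 52, 52, 52]'

```text
t: 31.78
ee_pos: [508.2, 303.5, 146.6]
orientation: [-0.001, -0.0, 1.0, -0.0]
contact_force: [0.3, 0.2, -2.8]
opening: 59.6
```

>>> send_rows --xyz '[[0, 0, 1], [0, 0, 1], [0, 0, 1], [0, 0, 0]]' --rotation '[[0, 0, 0], [0, 0, 0], [0, 0, 0], [0, 0, 0]]' --fingers '[52, 52, 52, 52]'

```text
t: 32.28
ee_pos: [508.4, 303.5, 144.1]
orientation: [-0.001, -0.0, 1.0, -0.0]
contact_force: [-0.5, -0.3, -3.1]
opening: 59.8
```

>>> send_rows --xyz '[[0, 0, 1], [0, 0, 0]]' --rotation '[[0, 0, 0], [0, 0, 0]]' --fingers '[52, 52]'

```text
t: 32.52
ee_pos: [508.5, 303.5, 144.0]
orientation: [-0.001, -0.0, 1.0, 0.0]
contact_force: [-1.6, -1.5, 2.3]
opening: 59.9
```

>>> send_rows --xyz '[[0, 0, 1], [0, 0, 0]]' --rotation '[[0, 0, 0], [0, 0, 0]]' --fingers '[52, 52]'

```text
t: 32.78
ee_pos: [508.5, 303.5, 144.0]
orientation: [-0.0, -0.0, 1.0, 0.0]
contact_force: [-3.2, -2.6, 6.5]
opening: 59.5
```

>>> send_rows --xyz '[[0, 0, -1], [0, 0, 0], [0, 0, 0], [0, 0, -10], [0, 0, -20], [0, 0, -30], [0, 0, -30], [0, 0, -30], [0, -40, 0], [0, -40, 0]]' --rotation '[[0, 0, 0], [0, 0, 0], [0, 0, 0], [0, 0, 0], [0, 0, 0], [0, 0, 0], [0, 0, 0], [0, 0, 0], [0, 0, 0], [0, 0, 0]]' --fingers '[62, 66, 68, 68, 68, 68, 60, 40, 20, 0]'

```text
t: 34.02
ee_pos: [508.9, 223.1, 265.6]
orientation: [0.001, -0.001, 1.0, 0.0]
contact_force: [0.1, 0.7, 0.3]
opening: 33.3
```

>>> send_rows --xyz '[[0, -39, 0], [0, 0, 0], [0, 0, 0], [0, 0, 25], [0, 0, 25], [0, 0, 25], [0, 0, 22], [0, 0, 0]]' --rotation '[[0, 0, 0], [0, 0, 0], [0, 0, 0], [0, 0, 0], [0, 0, 0], [0, 0, 0], [0, 0, 0], [0, 0, 0]]' --fingers '[0, 0, 0, 0, 0, 0, 0, 0]'

```text
t: 35.02
ee_pos: [507.5, 185.5, 164.3]
orientation: [-0.003, -0.001, 1.0, -0.0]
contact_force: [0.9, 1.2, 0.0]
opening: 0.4
```

Run:
```python
from h import *
o=log();print(o["opening"],o["ee_pos"],o["contact_force"],o["t"])
a=robot.get_image("top");cv2.imwrite("pics/t10.png",a);T=cam("top");h=cv2.cvtColor(a,cv2.COLOR_BGR2HSV)
m=cv2.inRange(h,(0,0,130),(60,75,255))[150:240,110:300];n,l,s,c=cv2.connectedComponentsWithStats(m);
for j in np.argsort(-s[:,4])[1:5]:
    B=cv2.boxPoints(cv2.minAreaRect(cv2.findNonZero((l==j).astype('u1'))))+[110,150];print(s[j],[onz(T,*p,170).tolist() for p in B])
```

```text
0.4485262431749255 [507.51320215 185.50832751 164.27378892] [0.85314247 1.16001687 0.01391129] 35.025
[  71    0   48   41 1265] [[641.3, 293.0, 170.0], [675.3, 180.0, 170.0], [582.6, 153.9, 170.0], [549.9, 265.4, 170.0]]
[ 58  40  39  47 749] [[509.0, 379.4, 170.0], [568.0, 325.1, 170.0], [453.2, 208.5, 170.0], [396.5, 263.1, 170.0]]
[ 62  11  17  35 244] [[639.5, 321.0, 170.0], [645.3, 300.9, 170.0], [544.0, 271.6, 170.0], [538.5, 291.5, 170.0]]
[128  39  17  28 216] [[536.6, 140.6, 170.0], [544.3, 118.9, 170.0], [465.7, 92.1, 170.0], [458.2, 113.6, 170.0]]
```

>>> send_rows --xyz '[[0, 6, 0], [0, 8, 0], [0, 8, 0], [0, 8, 0], [0, 8, 0], [0, 8, 0], [0, 8, 0], [0, 8, 0], [0, 6, 0], [0, 4, 0]]' --rotation '[[0, 0, 0], [0, 0, 0], [0, 0, 0], [0, 0, 0], [0, 0, 0], [0, 0, 0], [0, 0, 0], [0, 0, 0], [0, 0, 0], [0, 0, 0]]' --fingers '[0, 0, 0, 0, 0, 0, 0, 0, 0, 0]'

```text
t: 36.33
ee_pos: [508.4, 256.4, 166.1]
orientation: [-0.001, -0.0, 1.0, -0.001]
contact_force: [0.2, -4.1, 2.1]
opening: 0.4
```

>>> send_rows --xyz '[[0, 4, 0], [0, 4, 0], [0, 3, 0], [0, 3, 0], [0, 0, 0]]' --rotation '[[0, 0, 0], [0, 0, 0], [0, 0, 0], [0, 0, 0], [0, 0, 0]]' --fingers '[0, 0, 0, 0, 0]'

```text
t: 36.95
ee_pos: [508.4, 270.4, 166.1]
orientation: [-0.001, -0.0, 1.0, -0.0]
contact_force: [-1.2, -3.5, 2.2]
opening: 0.5
```

>>> send_rows --xyz '[[0, 2, 0], [0, 2, 0], [0, 1, 0], [0, 0, 0]]' --rotation '[[0, 0, 0], [0, 0, 0], [0, 0, 0], [0, 0, 0]]' --fingers '[0, 0, 0, 0]'

```text
t: 37.45
ee_pos: [508.4, 275.3, 166.1]
orientation: [-0.001, -0.0, 1.0, -0.0]
contact_force: [-1.1, -4.3, 2.4]
opening: 0.5
```

>>> send_rows --xyz '[[0, 1.5, 0], [0, 1.5, 0], [0, 0, 0]]' --rotation '[[0, 0, 0], [0, 0, 0], [0, 0, 0]]' --fingers '[0, 0, 0]'

```text
t: 37.83
ee_pos: [508.4, 277.9, 166.1]
orientation: [-0.001, -0.0, 1.0, -0.001]
contact_force: [-2.1, -6.5, 1.6]
opening: 0.5
```

>>> send_rows --xyz '[[0, 1.5, 0], [0, 0, 0]]' --rotation '[[0, 0, 0], [0, 0, 0]]' --fingers '[0, 0]'

```text
t: 38.08
ee_pos: [508.4, 278.6, 166.1]
orientation: [-0.001, 0.0, 1.0, -0.001]
contact_force: [-2.7, -9.1, 3.3]
opening: 0.5
```

>>> send_rows --xyz '[[0, 1, 0], [0, 0, 0]]' --rotation '[[0, 0, 0], [0, 0, 0]]' --fingers '[0, 0]'

```text
t: 38.33
ee_pos: [508.4, 278.7, 166.1]
orientation: [-0.001, 0.001, 1.0, -0.002]
contact_force: [-2.8, -12.7, 5.0]
opening: 0.1
```

>>> send_rows --xyz '[[0, -5, 0], [0, -10, 0], [0, -10, 0], [0, 0, -50], [0, 0, -60], [0, 0, -60], [0, 0, -50], [0, 0, 0]]' --rotation '[[0, 0, 0], [0, 0, 0], [0, 0, 0], [0, 0, 0], [0, 0, 0], [0, 0, 0], [0, 0, 0], [0, 0, 0]]' --fingers '[0, 0, 0, 0, 0, 0, 0, 0]'

```text
t: 39.33
ee_pos: [509.3, 256.0, 391.8]
orientation: [0.004, -0.0, 1.0, 0.002]
contact_force: [0.6, 0.4, 0.6]
opening: 0.6
```

>>> send_rows --xyz '[[0, 0, 0], [0, 0, 0], [0, 0, 0], [0, 0, 0], [0, 0, 0], [0, 0, 0], [0, 0, 0], [0, 0, 0], [0, 0, 0], [0, 0, 0]]' --rotation '[[0, 0, 0.175], [0, 0, 0.175], [0, 0, 0.175], [0, 0, 0.175], [0, 0, 0.175], [0, 0, 0.175], [0, 0, 0.175], [0, 0, 0.175], [0, 0, 0.17], [0, 0, 0]]' --fingers '[0, 0, 0, 0, 0, 0, 0, 0, 0, 0]'

```text
t: 40.58
ee_pos: [508.8, 255.8, 384.6]
orientation: [-0.001, 0.706, 0.708, -0.002]
contact_force: [-0.6, 0.2, -0.1]
opening: 0.3
```

Run:
```python
from h import *
o=log();print(o["ee_pos"],o["contact_force"],o["t"])
C=cam("wrist");im=robot.get_image("wrist");cv2.imwrite("pics/w11.png",im);h=cv2.cvtColor(im,cv2.COLOR_BGR2HSV)
def box(m,z,n,k=1):
    _,l,s,_=cv2.connectedComponentsWithStats(m)
    for j in 1+np.argsort(-s[1:,4])[:k]:
        r=cv2.minAreaRect(cv2.findNonZero((l==j).astype('u1')));print(n,s[j],r[2],[onz(C,*p,z).tolist() for p in cv2.boxPoints(r)])
box(cv2.inRange(h,(45,120,40),(80,255,255)),166,"green")
box(cv2.inRange(h,(18,0,130),(45,75,255))[:260],170,"cream",2)
box(cv2.inRange(h,(20,110,90),(33,255,255))[:200],170,"gold",3)
box(cv2.inRange(h,(83,90,40),(100,255,255))[:200],170,"teal",2)
r=cv2.inRange(h,(0,150,60),(8,255,255))|cv2.inRange(h,(174,150,60),(180,255,255));box(r[:200],195,"red",5)
# bowl / lychees via scene
S=cam("scene");a=robot.get_image("scene");hb=cv2.cvtColor(a,cv2.COLOR_BGR2HSV);x,y=proj(S,[591,-254,20]).astype(int)
m=cv2.inRange(hb,(0,90,30),(15,255,150))[y-35:y+30,x-35:x+35];box0=cv2.connectedComponentsWithStats(m)[2];print("lychee blobs",box0[1:].tolist(),[onz(S,x-35+b[0]+b[2]/2,y-35+b[1]+b[3]/2,18).tolist() for b in box0[1:] if b[4]>5])
g=cv2.cvtColor(a,cv2.COLOR_BGR2GRAY);b0=cv2.imread("pics/s0.png");d=cv2.absdiff(a,b0).max(2)
for n,P in[("bottle",[387,-138,100]),("tub",[737,130,40]),("cake",[755,-133,30]),("bowlrim",[591,-254,65])]:
    u,v=proj(S,P).astype(int);print(n,(d[v-30:v+30,u-30:u+30]>40).sum())
```

```text
[508.84382626 255.84733631 384.63124893] [-0.59788021  0.16039962 -0.08876639] 40.575
green [221 146  71   7 424] 90.0 [[461.1, 295.8, 166.0], [553.1, 296.2, 166.0], [553.4, 288.3, 166.0], [460.8, 287.9, 166.0]]
cream [ 218   96   81   50 3726] 90.0 [[459.8, 357.4, 170.0], [558.8, 357.7, 170.0], [561.6, 297.9, 170.0], [457.7, 297.5, 170.0]]
cream [   0  225   66   35 1392] 2.2025980949401855 [[129.4, 132.5, 170.0], [144.9, 185.0, 170.0], [238.0, 181.6, 170.0], [226.0, 128.9, 170.0]]
gold [ 211   42   85   22 1795] 0.0 [[452.8, 394.6, 170.0], [453.7, 417.1, 170.0], [552.5, 417.4, 170.0], [553.5, 394.9, 170.0]]
gold [ 213   75   82   22 1645] 89.24615478515625 [[454.4, 381.1, 170.0], [552.8, 382.6, 170.0], [554.1, 358.9, 170.0], [453.8, 357.3, 170.0]]
gold [127 159   4   2   4] 26.56505012512207 [[336.9, 278.7, 170.0], [337.2, 279.3, 170.0], [340.7, 277.4, 170.0], [340.4, 276.9, 170.0]]
teal [ 209   18   86   25 1986] 89.30130767822266 [[452.2, 441.0, 170.0], [550.3, 442.3, 170.0], [551.6, 418.4, 170.0], [451.5, 417.1, 170.0]]
teal [208   0  88  11 533] 90.0 [[452.1, 459.7, 170.0], [550.7, 459.9, 170.0], [551.1, 450.1, 170.0], [451.7, 449.8, 170.0]]
red [214  64  81  11 889] 90.0 [[459.9, 389.3, 195.0], [549.3, 389.6, 195.0], [549.7, 379.3, 195.0], [459.5, 379.0, 195.0]]
red [ 97 157  52  20 443] 21.801410675048828 [[311.4, 279.6, 195.0], [318.2, 291.9, 195.0], [373.6, 268.7, 195.0], [367.2, 256.0, 195.0]]
red [475  44  37 156 421] 13.348726272583008 [[785.5, 233.5, 195.0], [785.4, 410.2, 195.0], [788.7, 409.6, 195.0], [789.3, 232.7, 195.0]]
red [295  99   7  43 201] 90.0 [[552.0, 352.7, 195.0], [558.9, 352.7, 195.0], [561.3, 305.1, 195.0], [554.1, 305.0, 195.0]]
red [125 186  21  14 137] 60.945396423339844 [[338.8, 233.2, 195.0], [367.2, 248.5, 195.0], [371.8, 237.6, 195.0], [343.3, 222.0, 195.0]]
lychee blobs [[26, 24, 27, 27, 265], [45, 61, 1, 1, 1]] [[600.9, -247.5, 18.0]]
bottle 1155
tub 0
cake 0
bowlrim 567
```

>>> send_rows --xyz '[[0, 0, 55], [0, 0, 55], [0, 0, 55], [0, 0, 50], [0, 0, 4], [6, 0, 0], [6, 0, 0], [6, 0, 0], [2, 0, 0], [0, 0, 0]]' --rotation '[[0, 0, 0], [0, 0, 0], [0, 0, 0], [0, 0, 0], [0, 0, 0], [0, 0, 0], [0, 0, 0], [0, 0, 0], [0, 0, 0], [0, 0, 0]]' --fingers '[0, 0, 0, 0, 0, 0, 0, 0, 0, 0]'

```text
t: 41.92
ee_pos: [508.6, 276.3, 167.6]
orientation: [-0.0, 0.707, 0.708, -0.0]
contact_force: [-1.2, -0.5, -0.6]
opening: 0.7
```

>>> send_rows --xyz '[[2, 0, 0], [1, 0, 0], [0, 0, 0]]' --rotation '[[0, 0, 0], [0, 0, 0], [0, 0, 0]]' --fingers '[0, 0, 0]'

```text
t: 42.3
ee_pos: [508.6, 276.6, 167.5]
orientation: [0.001, 0.707, 0.707, -0.002]
contact_force: [-2.1, -8.4, 3.6]
opening: 0.4
```

>>> send_rows --xyz '[[1.5, 0, 0], [0, 0, 0]]' --rotation '[[0, 0, 0], [0, 0, 0]]' --fingers '[0, 0]'

```text
t: 42.55
ee_pos: [508.6, 276.7, 167.5]
orientation: [0.002, 0.708, 0.706, -0.003]
contact_force: [-1.7, -14.7, 4.4]
opening: 0.7
```

>>> send_rows --xyz '[[1.5, 0, 0], [0, 0, 0]]' --rotation '[[0, 0, 0], [0, 0, 0]]' --fingers '[0, 0]'

```text
t: 42.8
ee_pos: [508.6, 276.8, 167.5]
orientation: [0.002, 0.708, 0.706, -0.005]
contact_force: [-2.3, -19.0, 5.7]
opening: 0.8
```

>>> send_rows --xyz '[[1.5, 0, 0], [0, 0, 0]]' --rotation '[[0, 0, 0], [0, 0, 0]]' --fingers '[0, 0]'

```text
t: 43.05
ee_pos: [508.6, 276.9, 167.5]
orientation: [0.003, 0.709, 0.706, -0.006]
contact_force: [-4.7, -24.5, 7.5]
opening: 0.3
```

>>> send_rows --xyz '[[-6, 0, 0], [-10, 0, 0], [-10, 0, 0], [0, 0, -55], [0, 0, -55], [0, 0, -55], [0, 0, -50], [50, 0, 0], [50, 0, 0], [0, 0, 0]]' --rotation '[[0, 0, 0], [0, 0, 0], [0, 0, 0], [0, 0, 0], [0, 0, 0], [0, 0, 0], [0, 0, 0], [0, 0, 0], [0, 0, 0], [0, 0, 0]]' --fingers '[0, 0, 0, 0, 0, 0, 0, 0, 0, 0]'

```text
t: 44.3
ee_pos: [508.3, 360.3, 379.9]
orientation: [-0.001, 0.705, 0.709, -0.002]
contact_force: [0.2, -0.3, -0.3]
opening: -0.0
```

Run:
```python
from h import *
o=log();print(o["ee_pos"],o["t"])
C=cam("wrist");im=robot.get_image("wrist");cv2.imwrite("pics/w12.png",im);h=cv2.cvtColor(im,cv2.COLOR_BGR2HSV)
def box(m,z,n,k=1):
    _,l,s,_=cv2.connectedComponentsWithStats(m)
    for j in 1+np.argsort(-s[1:,4])[:k]:
        r=cv2.minAreaRect(cv2.findNonZero((l==j).astype('u1')));print(n,s[j],[onz(C,*p,z).tolist() for p in cv2.boxPoints(r)])
box(cv2.inRange(h,(45,120,40),(80,255,255)),166,"green")
box(cv2.inRange(h,(18,0,130),(45,75,255))[:300],170,"cream")
box(cv2.inRange(h,(83,90,40),(100,255,255))[:200],170,"teal",3)
u=int(proj(C,[508,470,170])[0]);print(u,proj(C,[508,477,170]),im[0:110:2,u].tolist())
T=cam("top");b=robot.get_image("top");b0=cv2.imread("pics/t0.png");d=cv2.absdiff(b,b0).max(2)
for n,P in[("bottle",[387,-138,100]),("tub",[737,128,40]),("cake",[755,-133,30]),("bowl",[591,-254,65])]:
    x,y=proj(T,P).astype(int);print(n,(d[y-25:y+25,x-25:x+25]>40).sum())
x,y=proj(T,[591,-254,10]).astype(int);m=cv2.inRange(cv2.cvtColor(b,cv2.COLOR_BGR2HSV),(0,80,20),(15,255,150))[y-32:y+32,x-32:x+32];p=cv2.findNonZero(m);print(len(p),[onz(T,x-32+c[0][0],y-32+c[0][1],18).tolist() for c in (p[0],p[-1])])
```

```text
[508.33690576 360.29550665 379.94086343] 44.3
green [224 222  66   5 286] [[461.9, 294.9, 166.0], [553.3, 295.6, 166.0], [553.6, 289.6, 166.0], [461.8, 288.8, 166.0]]
cream [ 220  175   77   47 3002] [[456.9, 297.9, 170.0], [458.9, 363.0, 170.0], [559.4, 363.8, 170.0], [562.5, 298.8, 170.0]]
teal [ 211   82   83   21 1716] [[451.6, 477.1, 170.0], [550.4, 477.7, 170.0], [551.4, 454.9, 170.0], [450.7, 454.3, 170.0]]
teal [ 213  113   80   20 1507] [[452.6, 441.4, 170.0], [550.7, 442.0, 170.0], [551.7, 419.1, 170.0], [451.8, 418.4, 170.0]]
257 [257.8  82.4] [[94, 140, 175], [93, 139, 175], [93, 139, 175], [94, 140, 176], [95, 141, 177], [95, 141, 177], [94, 141, 177], [95, 141, 178], [96, 143, 179], [96, 142, 179], [95, 143, 180], [95, 143, 180], [97, 144, 180], [98, 145, 181], [97, 145, 181], [98, 145, 182], [98, 146, 183], [96, 145, 182], [98, 146, 183], [97, 146, 183], [99, 146, 184], [98, 146, 183], [98, 147, 185], [99, 148, 185], [99, 148, 184], [98, 147, 185], [100, 148, 187], [101, 148, 187], [99, 147, 187], [99, 148, 186], [100, 148, 187], [100, 149, 188], [100, 149, 188], [96, 144, 181], [93, 140, 175], [91, 138, 175], [92, 138, 174], [105, 136, 160], [133, 130, 122], [133, 128, 121], [133, 128, 123], [120, 118, 54], [124, 124, 24], [125, 124, 23], [124, 123, 22], [123, 124, 23], [122, 123, 23], [123, 123, 26], [123, 122, 26], [123, 123, 24], [123, 122, 22], [128, 130, 41], [210, 222, 218], [211, 223, 220], [210, 223, 220]]
bottle 56
tub 0
cake 0
bowl 275
314 [[709.3, -165.0, 18.0], [494.0, -198.3, 18.0]]
```

```bash
python3 -c "
from bench import robot
print(robot.close_job(), robot.get_obs()['t'])"
```

```text
the job is handed in; nothing more can be done
the job is handed in; nothing more can be done
```

All steps of the task were carried out, and the job was handed in at about 44.4 s of the 72 s allowed. The hand-in gave no verdict.

What I did:
- **Spout and pour:** I pushed the spout out to about 0.7 rad, then poured the lychees from a tilted grip. The picture showed all six in the bowl.
- **Set-down:** The carton went back upright on its old spot. I folded the spout shut to about 0.02 rad, worked out from where the fingertips ended.
- **Rack:** I stood the carton in the gap and slid the stop up until it stalled, then pushed again to about 25 N without it giving.

What the last checks showed:
- **Row:** The camera found no gap from the wall through the two closed cartons to ours. Our carton is about 1 mm off the rack's centre line and square to it.
- **Stop:** It moved about 76 mm in the pictures. That is a bit under the nominal 80 mm and only about 2 mm above the 74 mm limit, which is within the calibration error. The stall and the closed row suggest the row is snug.
- **Other objects:** The tub and the rice cake look unchanged. The bottle area differed in the scene camera, probably because of the arm or its shadow, but hardly at all in the top camera. The bowl area changed, which I put down to the lychees; I did not measure the bowl's shift.
- **Not confirmed:** My final colour check of the bowl could not count the lychees one by one, because the blobs merged. The 12-picture limit stopped me viewing the finished scene, so the last checks are numbers only.

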